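# Load the blade chucks for a trial stroke

## Robot

A 6-joint arm with a two-finger parallel gripper is mounted at the origin on a cart in front of the work surface, level with it; the furniture and walls round the work are solid. World frame = base frame: x ahead of the robot, y to its left, z up, the work surface at z = 0. Lengths are in m, angles in rad, forces in N, time in s.
With the tool pointing down it reaches from about 0.3 to 0.875 m from the base axis. Payload 6.4 kg.
Tool frame: the origin (TCP) lies midway between the tips of the shut fingers; the grasp point (between the pads) lies 19 mm behind it; z points along the fingers, y is the line along which they close (so a half turn about z gives the same grasp; the last joint's range is limited). The gripper opens to 85 mm and grips with 20 to 120 N. Pads are 22 mm wide; open, the fingers measure 114 mm over their backs; the gripper's body (76 mm by 85 mm) begins 54 mm behind the grasp point. The pads swing forward as they close: fully open they stand 13 mm farther back than shut.
Start: joints at [-1.508, 0.181, 1.607, -0, 1.354, -0.206], TCP at [0.153, -0.554, 0.231] pointing down, gripper open.
Joint ranges: [-2.99, 2.99], [-0.89, 2.07], [0.3, 2.58], [-1.14, 4.28], [0, 2.63], [-3.12, 3.12]. Speed limits (rad/s): [2.57, 2.57, 3.01, 3.14, 3.14, 3.14].

## Interface

Orientations are given as a unit quaternion [w, x, y, z].
In Python, from bench import sensors, vision, ctrl gives the robot as it stands.
- The arm moves only by the tool carry_out, never from a script. Its argument "deltas" is text: rows parted by semicolons, each of 7 numbers parted by spaces: the shift along the tool's x, y, z in mm, then the turn, a rotation vector about the tool's x, y, z in rad, then the closure, from 0 (fully open) to 1 (shut). In form: tx ty tz ax ay az claw; .... A call has 1 to 12 rows; each row is the pose to reach, as a shift and turn from the pose commanded when the call began, along the tool's axes at that moment; what a row does not reach only later rows make up. A row lasts 1/8 s, in which the tool goes at most 62.5 mm and 10.7 degrees, less where a joint would pass 70% of its speed; a pose out of reach is approached as far as the arm can. A call with a gripper value outside its range is refused whole. The fingers move at their own pace and stop on an object; the grip force is fixed at half the most. Time passes only in rows, so rows that repeat a pose let the fingers close. It gives the time, the measured TCP pose, the force, the opening and the grip force at its end, in the units of the state.
- sensors.get_obs(): the state, without advancing time (a new reading comes with each control period).
- vision.camera(name): name is "side" or "top" or "wrist"; returns the picture (420x560x3 uint8, blue, green, red); there is no depth.
- vision.camera_model(name): a dict with "K" (3x3 intrinsics, pixels), "extrinsics" (4x4, takes a point from world to camera coordinates); the wrist camera has in their place "hand_eye" (4x4, takes a point from camera to tool coordinates, whose origin is the TCP and whose axes are the flange's). Camera axes: x right, y down, z forward; pixel columns grow to the right and rows downward; lengths in m; the calibration is good to about 2 mm. A picture is of the moment at which its call begins: read the wrist's pose just before it. camera_model takes no time and is no camera call.
- ctrl.hand_in(): hands the job in; it is judged then, once.
The state is a dict: "time_s": time; "q": joint angles; "dq": joint speeds; "joint_efforts": joint torques, N m; "eef_pos": TCP position; "eef_rot": TCP orientation; "wrist_force": force on the tool from outside, world axes, zero at the start; "torque": the same for the moment, N m; "opening": opening from 0.0 (shut) to 1.0 (fully open); "grasp_force": force on a finger pad.
Only numpy, scipy, OpenCV 4.12 (cv2) and the standard library are available. Lean on these libraries where they do the work, as an engineer would, in place of code of your own. Each camera call takes 0.05 s, during which the arm holds its last target. There are 200 camera calls.

## Task

Set up the tool fixture: slide every flat blade upward out of the slotted rack, stand each one in a chuck of its own on the fixture, straight between the two jaws and down on the chuck's floor, and turn that chuck's sleeve until the jaws hold the blade tight and upright. Also lay the brown test coupon flat in the shallow tray at the front of the fixture, and leave the dish, the screwdriver and the hexagon key where they are.

Things in the scene. Friction and masses are not known exactly. Their poses are not given: they have to be found in the camera images.
- fixture: aluminium plate 150 (x) by 350 (y) by 12 mm fixed to the table, with four equal steel chucks standing upright in a row along y, 90 mm apart. Chuck: ribbed round sleeve 56 mm across, from 16 to 50 mm above the table, with a 46 mm bore; in the bore two flat jaws, 24 mm wide along y, that close along x; their tops stand 57 mm above the table, out of the sleeve
- chuck0 (a point): first chuck (toward -y): point on its axis on the pocket floor, 30 mm above the table. z up, y along the row, x the line along which the jaws close. Fully open jaws leave a 16 mm gap centred on the axis, open at both sides as far as the bore. A blade let go in open jaws leans a little on one of them; closing stands it up
- chuck1 (a point): the same point of the second chuck
- chuck2 (a point): the same point of the third chuck
- chuck3 (a point): the same point of the fourth chuck (farthest toward +y)
- sleeve0 (a joint): turn of the sleeve of chuck0, rad: 0 = jaws fully open, at most 1.9, growing clockwise seen from above. Gap = 16 mm - 6.4 mm per rad, both jaws alike: they meet a blade near 1.25 rad, then the sleeve stiffens. Starts at 0 to 0.7; at 1.5 it is tight. Drags with 0.2 N m (more if fast) and stays where left. Can be gripped across its diameter from above, the blade between the fingers
- sleeve1 (a joint): turn of the sleeve of chuck1, rad: 0 = jaws fully open, at most 1.9, growing clockwise seen from above. Gap = 16 mm - 6.4 mm per rad, both jaws alike: they meet a blade near 1.25 rad, then the sleeve stiffens. Starts at 0 to 0.7; at 1.5 it is tight. Drags with 0.2 N m (more if fast) and stays where left. Can be gripped across its diameter from above, the blade between the fingers
- sleeve2 (a joint): turn of the sleeve of chuck2, rad: 0 = jaws fully open, at most 1.9, growing clockwise seen from above. Gap = 16 mm - 6.4 mm per rad, both jaws alike: they meet a blade near 1.25 rad, then the sleeve stiffens. Starts at 0 to 0.7; at 1.5 it is tight. Drags with 0.2 N m (more if fast) and stays where left. Can be gripped across its diameter from above, the blade between the fingers
- sleeve3 (a joint): turn of the sleeve of chuck3, rad: 0 = jaws fully open, at most 1.9, growing clockwise seen from above. Gap = 16 mm - 6.4 mm per rad, both jaws alike: they meet a blade near 1.25 rad, then the sleeve stiffens. Starts at 0 to 0.7; at 1.5 it is tight. Drags with 0.2 N m (more if fast) and stays where left. Can be gripped across its diameter from above, the blade between the fingers
- jaw0a: that jaw of chuck0 which lies on the +x side of its axis (the other is its mirror image); this origin lies on the chuck's axis at the pocket floor when fully open and moves to -x as it closes
- jaw1a: that jaw of chuck1 which lies on the +x side of its axis (the other is its mirror image); this origin lies on the chuck's axis at the pocket floor when fully open and moves to -x as it closes
- jaw2a: that jaw of chuck2 which lies on the +x side of its axis (the other is its mirror image); this origin lies on the chuck's axis at the pocket floor when fully open and moves to -x as it closes
- jaw3a: that jaw of chuck3 which lies on the +x side of its axis (the other is its mirror image); this origin lies on the chuck's axis at the pocket floor when fully open and moves to -x as it closes
- blade0_mid (a point): centre of a flat steel blade, 8 mm thick (x) by 28 mm wide (y) by 58 mm tall (z), 60 g, either end alike (three or four of the four blades are present). It starts upright in its slot of the rack with its lower 28 mm hidden and 30 mm standing out; in a chuck its lower end stands on the pocket floor, which puts this centre 29 mm above the chuck point
- blade1_mid (a point): centre of a flat steel blade, 8 mm thick (x) by 28 mm wide (y) by 58 mm tall (z), 60 g, either end alike. It starts upright in its slot of the rack with its lower 28 mm hidden and 30 mm standing out; in a chuck its lower end stands on the pocket floor, which puts this centre 29 mm above the chuck point
- blade2_mid (a point): centre of a flat steel blade, 8 mm thick (x) by 28 mm wide (y) by 58 mm tall (z), 60 g, either end alike. It starts upright in its slot of the rack with its lower 28 mm hidden and 30 mm standing out; in a chuck its lower end stands on the pocket floor, which puts this centre 29 mm above the chuck point
- blade3_mid (a point): centre of a flat steel blade, 8 mm thick (x) by 28 mm wide (y) by 58 mm tall (z), 60 g, either end alike. It starts upright in its slot of the rack with its lower 28 mm hidden and 30 mm standing out; in a chuck its lower end stands on the pocket floor, which puts this centre 29 mm above the chuck point
- rack: grey plastic block fixed to the table, 44 mm (x) by 170 mm (y) by 38 mm high, origin under its centre; four slots in a line along y, at y = -63, -21, 21 and 63 mm (for blade0 to blade3), each 10 x 30 mm and 28 mm deep, open at the top
- coupon_mid (a point): centre of the brown test coupon, a flat block 35 mm (x) by 50 mm (y) by 12 mm high that lies loose on the table left of the robot
- tray (a point): centre of the floor of the shallow tray on the fixture plate, 12 mm above the table; inside 44 mm (x) by 68 mm (y) with a rim 4 mm high; its axes are those of the chucks. It lies mid-way along the fixture, 77 mm in front of (on the -x side of) the line of the chucks
- pin_dish: bystander: clear shallow round dish 57 mm across and 12 mm high, on the paper sheets
- screwdriver: bystander: yellow screwdriver 190 mm long lying behind the fixture
- hex_key: bystander: dark hexagon key 92 mm long and 9 mm thick, lying flat at the far left

How it is judged:
At the end, for the whole second after the job is handed in: each blade stands in its own chuck: centre within 7 mm of the axis and 25 to 33 mm above the pocket floor, tilt under 0.1 rad, square to the jaws within 0.15 rad, the jaws pressing with over 4 N; the coupon lies flat (0.08 rad) in the tray, within 16 mm of its centre (((horizontal distance between blade0_mid and chuck0 below 0.007 m and z of blade0_mid in the frame of chuck0 between 0.025 and 0.033 m and angle between the z axis of blade0_mid and the z axis of chuck0, either way round below 0.1 rad and angle between the x axis of blade0_mid and the x axis of chuck0, either way round below 0.15 rad and contact force between jaw0a and anything else above 4 N) or (horizontal distance between blade0_mid and chuck1 below 0.007 m and z of blade0_mid in the frame of chuck1 between 0.025 and 0.033 m and angle between the z axis of blade0_mid and the z axis of chuck1, either way round below 0.1 rad and angle between the x axis of blade0_mid and the x axis of chuck1, either way round below 0.15 rad and contact force between jaw1a and anything else above 4 N) or (horizontal distance between blade0_mid and chuck2 below 0.007 m and z of blade0_mid in the frame of chuck2 between 0.025 and 0.033 m and angle between the z axis of blade0_mid and the z axis of chuck2, either way round below 0.1 rad and angle between the x axis of blade0_mid and the x axis of chuck2, either way round below 0.15 rad and contact force between jaw2a and anything else above 4 N) or (horizontal distance between blade0_mid and chuck3 below 0.007 m and z of blade0_mid in the frame of chuck3 between 0.025 and 0.033 m and angle between the z axis of blade0_mid and the z axis of chuck3, either way round below 0.1 rad and angle between the x axis of blade0_mid and the x axis of chuck3, either way round below 0.15 rad and contact force between jaw3a and anything else above 4 N)) and ((horizontal distance between blade1_mid and chuck0 below 0.007 m and z of blade1_mid in the frame of chuck0 between 0.025 and 0.033 m and angle between the z axis of blade1_mid and the z axis of chuck0, either way round below 0.1 rad and angle between the x axis of blade1_mid and the x axis of chuck0, either way round below 0.15 rad and contact force between jaw0a and anything else above 4 N) or (horizontal distance between blade1_mid and chuck1 below 0.007 m and z of blade1_mid in the frame of chuck1 between 0.025 and 0.033 m and angle between the z axis of blade1_mid and the z axis of chuck1, either way round below 0.1 rad and angle between the x axis of blade1_mid and the x axis of chuck1, either way round below 0.15 rad and contact force between jaw1a and anything else above 4 N) or (horizontal distance between blade1_mid and chuck2 below 0.007 m and z of blade1_mid in the frame of chuck2 between 0.025 and 0.033 m and angle between the z axis of blade1_mid and the z axis of chuck2, either way round below 0.1 rad and angle between the x axis of blade1_mid and the x axis of chuck2, either way round below 0.15 rad and contact force between jaw2a and anything else above 4 N) or (horizontal distance between blade1_mid and chuck3 below 0.007 m and z of blade1_mid in the frame of chuck3 between 0.025 and 0.033 m and angle between the z axis of blade1_mid and the z axis of chuck3, either way round below 0.1 rad and angle between the x axis of blade1_mid and the x axis of chuck3, either way round below 0.15 rad and contact force between jaw3a and anything else above 4 N)) and ((horizontal distance between blade2_mid and chuck0 below 0.007 m and z of blade2_mid in the frame of chuck0 between 0.025 and 0.033 m and angle between the z axis of blade2_mid and the z axis of chuck0, either way round below 0.1 rad and angle between the x axis of blade2_mid and the x axis of chuck0, either way round below 0.15 rad and contact force between jaw0a and anything else above 4 N) or (horizontal distance between blade2_mid and chuck1 below 0.007 m and z of blade2_mid in the frame of chuck1 between 0.025 and 0.033 m and angle between the z axis of blade2_mid and the z axis of chuck1, either way round below 0.1 rad and angle between the x axis of blade2_mid and the x axis of chuck1, either way round below 0.15 rad and contact force between jaw1a and anything else above 4 N) or (horizontal distance between blade2_mid and chuck2 below 0.007 m and z of blade2_mid in the frame of chuck2 between 0.025 and 0.033 m and angle between the z axis of blade2_mid and the z axis of chuck2, either way round below 0.1 rad and angle between the x axis of blade2_mid and the x axis of chuck2, either way round below 0.15 rad and contact force between jaw2a and anything else above 4 N) or (horizontal distance between blade2_mid and chuck3 below 0.007 m and z of blade2_mid in the frame of chuck3 between 0.025 and 0.033 m and angle between the z axis of blade2_mid and the z axis of chuck3, either way round below 0.1 rad and angle between the x axis of blade2_mid and the x axis of chuck3, either way round below 0.15 rad and contact force between jaw3a and anything else above 4 N)) and ((horizontal distance between blade3_mid and chuck0 below 0.007 m and z of blade3_mid in the frame of chuck0 between 0.025 and 0.033 m and angle between the z axis of blade3_mid and the z axis of chuck0, either way round below 0.1 rad and angle between the x axis of blade3_mid and the x axis of chuck0, either way round below 0.15 rad and contact force between jaw0a and anything else above 4 N) or (horizontal distance between blade3_mid and chuck1 below 0.007 m and z of blade3_mid in the frame of chuck1 between 0.025 and 0.033 m and angle between the z axis of blade3_mid and the z axis of chuck1, either way round below 0.1 rad and angle between the x axis of blade3_mid and the x axis of chuck1, either way round below 0.15 rad and contact force between jaw1a and anything else above 4 N) or (horizontal distance between blade3_mid and chuck2 below 0.007 m and z of blade3_mid in the frame of chuck2 between 0.025 and 0.033 m and angle between the z axis of blade3_mid and the z axis of chuck2, either way round below 0.1 rad and angle between the x axis of blade3_mid and the x axis of chuck2, either way round below 0.15 rad and contact force between jaw2a and anything else above 4 N) or (horizontal distance between blade3_mid and chuck3 below 0.007 m and z of blade3_mid in the frame of chuck3 between 0.025 and 0.033 m and angle between the z axis of blade3_mid and the z axis of chuck3, either way round below 0.1 rad and angle between the x axis of blade3_mid and the x axis of chuck3, either way round below 0.15 rad and contact force between jaw3a and anything else above 4 N)) and z of coupon_mid in the frame of tray between 0.003 and 0.0085 m and horizontal distance between coupon_mid and tray below 0.016 m and angle between coupon_mid's own z axis and vertical below 0.08 rad); the robot touches nothing.
It fails at once if the pin dish is pushed more than 3 cm or tipped (distance of pin_dish from where it was at the start of the episode above 0.03 m or angle between pin_dish's own z axis and vertical above 0.5 rad).
It fails at once if the screwdriver is pushed more than 3 cm (distance of screwdriver from where it was at the start of the episode above 0.03 m).
It fails at once if the hex key is pushed more than 3 cm (distance of hex_key from where it was at the start of the episode above 0.03 m).
Of blade0, blade1, blade2, blade3 only 3 to 4 are there at a start; the rules pass over those that are not, and their reading is None.
At some moment in a run one of coupon may be knocked a few centimetres aside while the robot is not near it.
Once in a run the grip may slacken for a moment while it holds something.
It also fails if it takes over 210 s, if anything falls off the work surface, if the arm or the gripper's body presses on something with over 40 N, if the wrist force passes 120 N, or if a joint passes its speed limit or range.

## Working session

There is one attempt and no reset: what is moved stays moved. The work goes in short steps, Python scripts to look and compute and a tool call to move; the robot and the scene stay as the last step left them, time stands still between calls to the robot, and variables do not carry over. Pictures are saved under pics/ and viewed, at most 14 in all, crops included, and the job is handed in when it is done.

Besides the shell and the picture viewer there is one more tool, called after "Call:" by a JSON object that holds its "fn" and its "kwargs". carry_out: Moves the arm, as the interface text tells. Its arguments: {"type":"object","properties":{"deltas":{"type":"string"}},"required":["deltas"]}

```bash
mkdir -p pics; ls
cat > h.py <<'E'
import numpy as np,cv2
from scipy.spatial.transform import Rotation as R
from bench import sensors,vision,ctrl
def pose(o=None):
    o=o or sensors.get_obs(); w,x,y,z=o["eef_rot"]
    T=np.eye(4);T[:3,:3]=R.from_quat([x,y,z,w]).as_matrix();T[:3,3]=o["eef_pos"];return T
def cam(n):
    T=pose();im=vision.camera(n).copy();m=vision.camera_model(n)
    X=T@np.array(m["hand_eye"]) if n=="wrist" else np.linalg.inv(np.array(m["extrinsics"]))
    return im,np.array(m["K"]),X   # X: cam->world
def ray(K,X,u,v,z):
    d=X[:3,:3]@np.linalg.inv(K)@[u,v,1];c=X[:3,3];return c+d*(z-c[2])/d[2]
def proj(K,X,p):
    q=K@(np.linalg.inv(X)@[*p,1])[:3];return q[:2]/q[2]
E
python3 - <<'E'
from h import *
o=sensors.get_obs();print(o);T=pose();print(T.round(3))
for n in("top","side","wrist"):
    im,K,X=cam(n);cv2.imwrite(f"pics/{n}0.png",im);print(n,K.round(1).tolist(),X.round(3).tolist())
E
```

```text
pics
{'time_s': 0.0, 'q': array([-1.50831205e+00,  1.81534127e-01,  1.60800941e+00,  2.51103402e-05,
        1.35380865e+00, -2.06304726e-01]), 'dq': array([ 3.91127002e-05,  4.98064413e-04, -1.35253642e-04, -6.70650990e-04,
        4.06400133e-04,  1.27953021e-03]), 'joint_efforts': array([ 1.14038467e-03, -4.44870865e+01, -3.51338017e+01, -3.05704189e-04,
        9.05779103e-03, -7.54502764e-06]), 'eef_pos': array([ 0.152686  , -0.5537828 ,  0.23038737]), 'eef_rot': array([-8.76616414e-04,  9.90982624e-01,  1.33987558e-01,  7.54367012e-05]), 'wrist_force': array([ 0.44760507, -0.79652494,  0.46555848]), 'torque': array([-0.03173405, -0.03764178, -0.02599864]), 'grasp_force': 0.0, 'opening': 0.9959432115746808}
[[ 0.964  0.266 -0.     0.153]
 [ 0.266 -0.964  0.002 -0.554]
 [ 0.    -0.002 -1.     0.23 ]
 [ 0.     0.     0.     1.   ]]
top [[381.1, 0.0, 279.9], [0.0, 381.1, 213.7], [0.0, 0.0, 1.0]] [[0.007, -0.988, 0.151, 0.307], [-1.0, -0.009, -0.01, 0.051], [0.011, -0.151, -0.988, 1.17], [0.0, 0.0, 0.0, 1.0]]
side [[415.6, 0.0, 275.9], [0.0, 415.6, 204.1], [0.0, 0.0, 1.0]] [[-0.999, -0.009, 0.032, 0.432], [-0.033, 0.451, -0.892, 1.082], [-0.006, -0.892, -0.451, 0.594], [0.0, 0.0, 0.0, 1.0]]
wrist [[368.4, 0.0, 278.6], [0.0, 368.4, 208.1], [0.0, 0.0, 1.0]] [[0.265, -0.918, -0.295, 0.229], [-0.964, -0.252, -0.079, -0.533], [-0.002, 0.306, -0.952, 0.372], [0.0, 0.0, 0.0, 1.0]]
```

View pics/top0.png

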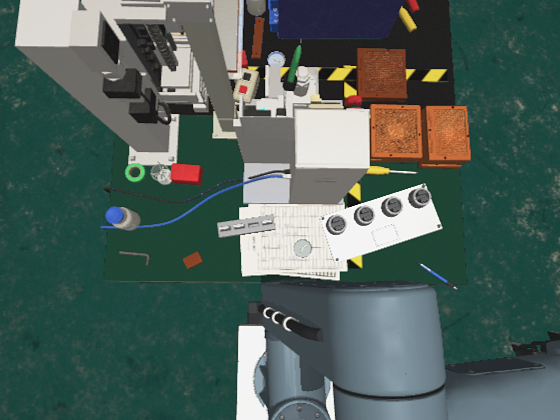

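View pics/side0.png

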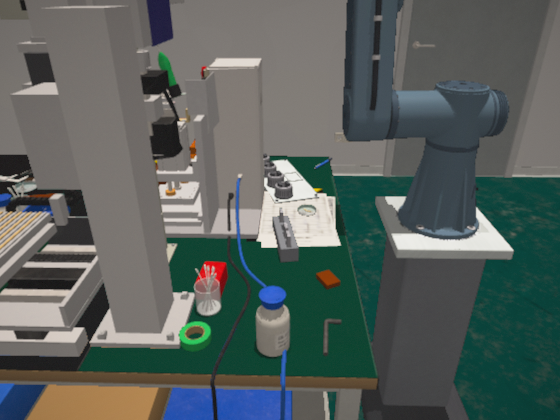

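Top view: the rack is near (247,227), the coupon at (193,260), the dish at (303,248), and the fixture around (380,222) with chucks at about (337,225), (365,214), (392,206), (420,197). Next I'll zoom in.

Run:
```python
import cv2,numpy as np
im=cv2.imread("pics/top0.png")
c=im[180:275,180:445];c=cv2.resize(c,None,fx=3,fy=3,interpolation=cv2.INTER_CUBIC)
cv2.imwrite("pics/topz.png",c)
from h import *
m=vision.camera_model("top");K=np.array(m["K"]);X=np.linalg.inv(np.array(m["extrinsics"]))
for n,u,v,z in[("c0?",420,197,.05),("c3?",337,225,.05),("c1",392,206,.05),("c2",365,214,.05),("coupon",193,260,.012),("rackL",218,232,.038),("rackR",275,220,.038),("dish",303,248,.01)]:print(n,ray(K,X,u,v,z).round(3))
```

```text
c0? [ 0.533 -0.38   0.05 ]
c3? [ 0.446 -0.129  0.05 ]
c1 [ 0.505 -0.295  0.05 ]
c2 [ 0.48  -0.213  0.05 ]
coupon [0.341 0.301 0.012]
rackL [0.424 0.224 0.038]
rackR [0.461 0.055 0.038]
dish [ 0.38  -0.031  0.01 ]
```

View pics/topz.png

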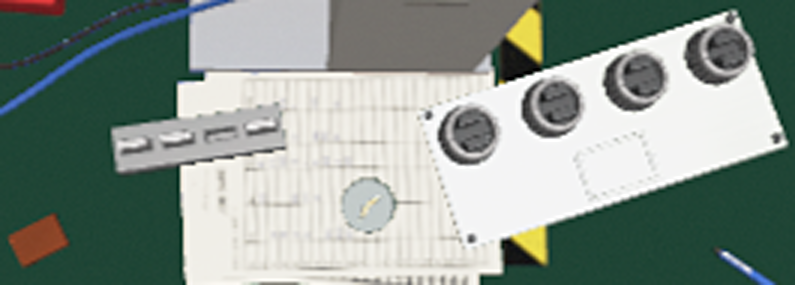

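The zoom shows the dish between rack and fixture. The rack has blades in slots 3, 2 and 0, with slot 1 empty. A box wall stands close behind the rack, at x of about 0.52. Now I'll look at the fixture from the wrist.

```bash
cat >> h.py <<'E'
def delta(x,y,z,yaw):
    T=pose();G=np.eye(4);G[:3,:3]=(R.from_euler('z',yaw)*R.from_euler('x',np.pi)).as_matrix();G[:3,3]=[x,y,z]
    D=np.linalg.inv(T)@G;rv=R.from_matrix(D[:3,:3]).as_rotvec()
    print("delta",(D[:3,3]*1e3).round(1),rv.round(3),"t",round(sensors.get_obs()["time_s"],2))
E
python3 - <<'E'
from h import *
print(np.array(vision.camera_model("wrist")["hand_eye"]).round(3).tolist())
delta(.47,-.26,.24,.334)
E
```

```text
[[-0.001, -0.952, -0.306, 0.08], [1.0, -0.001, -0.001, -0.0], [0.0, -0.306, 0.952, -0.141], [0.0, 0.0, 0.0, 1.0]]
delta [ 384.  -199.1   -9. ] [-0.001 -0.    -0.065] t 0.15
```

Call:
{"fn": "carry_out", "kwargs": {"deltas": "100 -50 -10 0 0 -0.03 0;200 -100 -10 0 0 -0.065 0;300 -150 -9 0 0 -0.065 0;384 -199 -9 0 0 -0.065 0;384 -199 -9 0 0 -0.065 0;384 -199 -9 0 0 -0.065 0;384 -199 -9 0 0 -0.065 0;384 -199 -9 0 0 -0.065 0;384 -199 -9 0 0 -0.065 0;384 -199 -9 0 0 -0.065 0;384 -199 -9 0 0 -0.065 0;384 -199 -9 0 0 -0.065 0"}}

```text
time_s: 1.65
eef_pos: [0.4696, -0.2613, 0.2403]
eef_rot: [0.0, 0.986, 0.165, -0.0]
wrist_force: [-0.4, -0.3, 0.9]
opening: 0.996
grasp_force: 0.0
```

Run:
```python
from h import *
im,K,X=cam("wrist");np.savez("w1.npz",im=im,K=K,X=X)
cv2.imwrite("pics/w1.png",im);delta(.47,-.26,.24,.334)
for p in [(.446,-.129,.05),(.48,-.213,.05),(.505,-.295,.05),(.533,-.38,.05)]:print(proj(K,X,p).round(1))
```

```text
delta [ 0.7 -1.   0.3] [-0.     0.    -0.002] t 1.7
[132.3 158. ]
[232.  152.7]
[326.9 156. ]
[425.8 157.3]
```

View pics/w1.png

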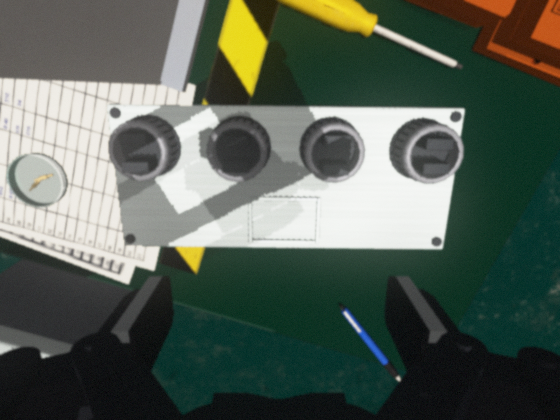

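The wrist view shows the chucks in the fixture row at about (143,148), (236,149), (332,152) and (427,151). Tray centre is at (284,219). Next step: enlarge the chucks for jaw detail.

Run:
```python
from h import *
d=np.load("w1.npz");im,K,X=d["im"],d["K"],d["X"]
c=im[100:200,195:475];g=np.clip((c/255.)**.55*255,0,255).astype(np.uint8)
cv2.imwrite("pics/w1z.png",cv2.resize(g,None,fx=2.85,fy=2.85,interpolation=cv2.INTER_CUBIC))
for n,u,v in[("tl",108,105),("tr",466,108),("br",444,249),("bl",125,246),("s",115,113),("s",456,117),("s",436,241),("s",130,239)]:print(n,ray(K,X,u,v,.012).round(4))
print("tray",ray(K,X,284,219,.016).round(4))
```

```text
tl [ 0.4778 -0.0838  0.012 ]
tr [ 0.5878 -0.4123  0.012 ]
br [ 0.4469 -0.4598  0.012 ]
bl [ 0.337  -0.1296  0.012 ]
s [ 0.4726 -0.0916  0.012 ]
s [ 0.5771 -0.407   0.012 ]
s [ 0.4526 -0.4473  0.012 ]
s [ 0.3469 -0.133   0.012 ]
tray [ 0.4242 -0.2826  0.016 ]
```

View pics/w1z.png

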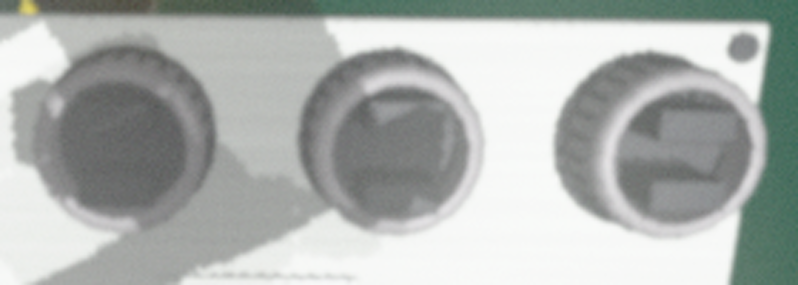

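Run:
```python
from h import *
d=np.load("w1.npz");im,K,X=d["im"],d["K"],d["X"]
P=[ray(K,X,u,v,.05) for u,v in[(435,153),(335.4,151.9),(236.4,149.8)]]
for p in P:print(p.round(4))
a=P[0]-P[2];print(np.linalg.norm(a),np.arctan2(a[0],-a[1]))
t=.322;Rf=np.array([[np.cos(t),-np.sin(t)],[np.sin(t),np.cos(t)]])
for p in P+[ray(K,X,284,219,.016)]:print("in plate frame",(Rf.T@(p[:2]-[.4623,-.2697])).round(4))
T=cv2.imread("pics/top0.png");m=vision.camera_model("top");K=np.array(m["K"]);X=np.linalg.inv(np.array(m["extrinsics"]))
for p in P:print("top px",proj(K,X,p).round(1))
delta(.44,.13,.24,.215)
```

```text
[ 0.5392 -0.3861  0.05  ]
[ 0.5109 -0.3009  0.05  ]
[ 0.4838 -0.216   0.05  ]
0.1789723033665461 0.31509399813183075
in plate frame [ 0.0361 -0.1348]
in plate frame [ 0.0363 -0.045 ]
in plate frame [0.0374 0.0442]
in plate frame [-0.0403 -0.0002]
top px [421.9 195. ]
top px [394. 204.]
top px [365.9 212.7]
delta [ 9.960e+01 -3.794e+02  3.000e-01] [-0.     0.     0.117] t 1.7
```

Run:
```python
from h import *
m=vision.camera_model("top");K=np.array(m["K"]);X=np.linalg.inv(np.array(m["extrinsics"]))
for u,v in[(243,203),(290,203),(345,203),(362,175)]:print(ray(K,X,u,v,0).round(3))
d=np.load("w1.npz");K,X=d["K"],d["X"]
for u,v in[(10,80),(162,84),(188,86)]:print(ray(K,X,u,v,0).round(3))
delta(.35,-.06,.25,1.0)
delta(.40,.14,.25,1.786)
```

```text
[0.519 0.155 0.   ]
[0.52  0.009 0.   ]
[ 0.522 -0.163  0.   ]
[ 0.612 -0.219  0.   ]
[0.468 0.016 0.   ]
[ 0.513 -0.125  0.   ]
[ 0.519 -0.15   0.   ]
delta [ -47.5 -229.2   -9.7] [-0.    -0.    -0.668] t 1.7
delta [  65.1 -401.9   -9.7] [-0.    -0.    -1.454] t 1.7
```

Call:
{"fn": "carry_out", "kwargs": {"deltas": "-47 -100 -10 0 0 -0.18 0;-47 -160 -10 0 0 -0.36 0;-47 -229 -10 0 0 -0.54 0;0 -290 -10 0 0 -0.72 0;30 -350 -10 0 0 -0.9 0;65 -402 -10 0 0 -1.08 0;65 -402 -10 0 0 -1.26 0;65 -402 -10 0 0 -1.454 0;65 -402 -10 0 0 -1.454 0;65 -402 -10 0 0 -1.454 0;65 -402 -10 0 0 -1.454 0;65 -402 -10 0 0 -1.454 0"}}

```text
time_s: 3.2
eef_pos: [0.4, 0.1399, 0.2504]
eef_rot: [0.0, 0.627, 0.779, 0.0]
wrist_force: [-0.1, 0.3, -0.2]
opening: 1.003
grasp_force: 0.0
```

Run:
```python
from h import *
im,K,X=cam("wrist");np.savez("w2.npz",im=im,K=K,X=X)
cv2.imwrite("pics/w2.png",im);print(pose().round(3).tolist(), sensors.get_obs()["q"].round(2))
```

```text
[[-0.213, 0.977, 0.0, 0.4], [0.977, 0.213, 0.0, 0.14], [-0.0, 0.0, -1.0, 0.25], [0.0, 0.0, 0.0, 1.0]] [ 0.05 -0.19  1.94 -0.    1.39 -0.16]
```

View pics/w2.png

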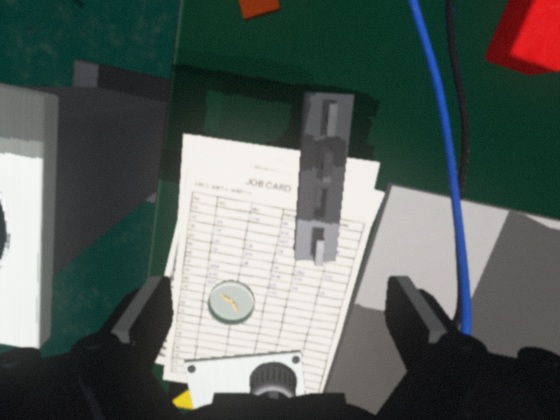

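The rack runs vertically from about (328,93) to (316,262), partly in shadow; the coupon is at (260,5) and the dish at (231,301). I'll brighten the rack region.

Run:
```python
from h import *
d=np.load("w2.npz");im=d["im"]
c=im[85:275,270:390];g=np.clip((c/255.)**.5*255,0,255).astype(np.uint8)
g=cv2.rotate(g,cv2.ROTATE_90_CLOCKWISE)
cv2.imwrite("pics/w2z.png",cv2.resize(g,None,fx=4,fy=4,interpolation=cv2.INTER_CUBIC))
```

```text
(no output)
```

View pics/w2z.png

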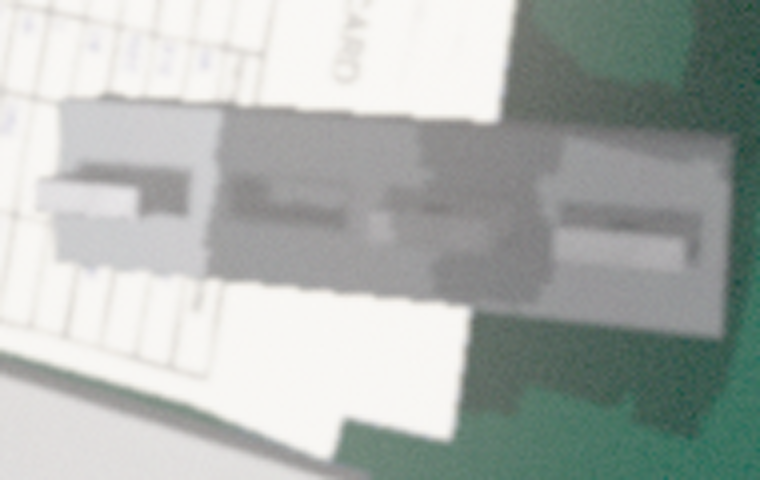

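Run:
```python
from h import *
d=np.load("w2.npz");K,X=d["K"],d["X"]
def Z(x,y,z):return ray(K,X,270+y/4,275-x/4,z)
for n,p in dict(b0=[(38,178),(138,185),(138,217),(38,208)],b3=[(555,228),(685,237),(685,270),(555,258)]).items():
    q=np.array([Z(*a,.068) for a in p]);print(n,q.mean(0).round(4),(np.linalg.norm(q[0]-q[1]),np.linalg.norm(q[1]-q[2])));
a=Z(58,262,.038);b=Z(722,338,.038);print("+x edge",a.round(4),b.round(4),np.linalg.norm(a-b),np.arctan2(-(b-a)[0],(b-a)[1]))
a2=Z(62,100,.038);print("-x,-y corner",a2.round(4),np.linalg.norm(a-a2))
t=np.arctan2(-(b-a)[0],(b-a)[1]);ex=np.array([np.cos(t),np.sin(t)]);ey=np.array([-ex[1],ex[0]])
c=(a+b)[:2]/2-.022*ex;print("rack c",c.round(4),t)
for s in(-.063,-.021,.021,.063):print((c+ey*s).round(4))
im,K,X=cam("top")
hsv=cv2.cvtColor(im,cv2.COLOR_BGR2HSV);m=cv2.inRange(hsv,(5,120,60),(18,255,255))[245:275,175:215]
k=max(cv2.findContours(m,0,2)[0],key=cv2.contourArea)+np.array([[175,245]]);r=cv2.minAreaRect(k);print(r)
print("coupon",ray(K,X,*r[0],.012).round(4));bx=cv2.boxPoints(r);q=[ray(K,X,*p,.012)[:2] for p in bx];print(np.round(q,4))
```

```text
b0 [0.4541 0.0794 0.068 ] (np.float64(0.0262405851067686), np.float64(0.007592109874922692))
b3 [0.4344 0.2025 0.068 ] (np.float64(0.027167367742960982), np.float64(0.006974782324115308))
+x edge [0.4794 0.062  0.038 ] [0.4533 0.2278 0.038 ] 0.1677797722354799 0.15641454427354132
-x,-y corner [0.4374 0.0541 0.038 ] 0.04279723063485118
rack c [0.4446 0.1415] 0.15641454427354132
[0.4545 0.0792]
[0.4479 0.1207]
[0.4414 0.1622]
[0.4348 0.2037]
((200.0, 258.0), (8.0, 4.0), 90.0)
coupon [0.3473 0.2799 0.012 ]
[[0.3592 0.2864]
 [0.3593 0.2743]
 [0.3354 0.2734]
 [0.3353 0.2854]]
```

Run:
```python
from h import *
delta(.4346,.203,.10,1.728);delta(.4346,.203,.042,1.728)
```

```text
delta [ 54.   47.3 150.4] [ 0.    -0.     0.058] t 3.3
delta [ 54.   47.3 208.4] [ 0.    -0.     0.058] t 3.3
```

Call:
{"fn": "carry_out", "kwargs": {"deltas": "27 24 50 0 0 0.058 0.5;54 47 110 0 0 0.058 0.5;54 47 150 0 0 0.058 0.5;54 47 150 0 0 0.058 0.5;54 47 150 0 0 0.058 0.5"}}

```text
time_s: 3.92
eef_pos: [0.4351, 0.2033, 0.1019]
eef_rot: [0.001, 0.649, 0.761, 0.001]
wrist_force: [0.6, -0.1, -0.2]
opening: 0.496
grasp_force: 0.0
```

Run:
```python
from h import *
im,K,X=cam("wrist");np.savez("w3.npz",im=im,K=K,X=X)
delta(.4346,.203,.042,1.728);print(sensors.get_obs()["opening"])
cv2.imwrite("pics/w3.png",np.clip((im/255.)**.6*255,0,255).astype(np.uint8))
# tips line
for s in(-.03,0,.03):print(proj(K,X,(pose()@[0,s,.03,1])[:3]).round(0))
```

```text
delta [-0.3 -1.4 60.6] [ 0.004 -0.     0.001] t 3.98
0.49923105155654107
[218. 253.]
[278. 253.]
[337. 253.]
```

View pics/w3.png

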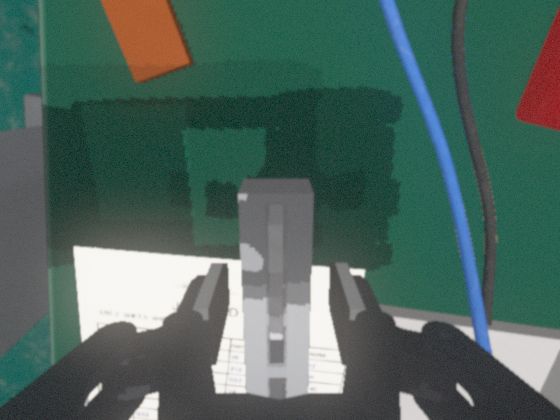

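Rack and blade column is centred at u≈277, matching the tool axis at 278. The blade's position along the rack needs a profile check.

Run:
```python
from h import *
d=np.load("w3.npz");im,K,X=d["im"],d["K"],d["X"]
g=cv2.cvtColor(im,cv2.COLOR_BGR2GRAY)
print([ (v,int(g[v,274:281].mean()),int(g[v,255:262].mean())) for v in range(176,396,4)])
for s in(-.063,-.021,.021,.063):
    c=np.array([.4446,.1415])+s*np.array([-.1558,.9878])
    for h in(-.014,.014):print(s,h,proj(K,X,(*(c+h*np.array([-.1558,.9878])),.068)).round(1))
```

```text
[(176, 20, 22), (180, 48, 47), (184, 48, 50), (188, 49, 51), (192, 51, 50), (196, 58, 58), (200, 59, 58), (204, 61, 59), (208, 66, 60), (212, 67, 60), (216, 67, 61), (220, 69, 61), (224, 73, 62), (228, 79, 62), (232, 83, 62), (236, 82, 63), (240, 81, 64), (244, 80, 64), (248, 79, 68), (252, 82, 98), (256, 83, 134), (260, 84, 143), (264, 84, 143), (268, 85, 138), (272, 81, 79), (276, 77, 70), (280, 77, 72), (284, 77, 72), (288, 79, 95), (292, 79, 96), (296, 84, 96), (300, 90, 154), (304, 92, 168), (308, 92, 168), (312, 92, 167), (316, 99, 168), (320, 114, 166), (324, 119, 167), (328, 117, 166), (332, 130, 165), (336, 197, 165), (340, 105, 164), (344, 71, 164), (348, 72, 163), (352, 70, 163), (356, 70, 162), (360, 71, 161), (364, 122, 161), (368, 151, 159), (372, 153, 159), (376, 145, 157), (380, 79, 157), (384, 78, 156), (388, 78, 155), (392, 76, 152)]
-0.063 -0.014 [276.2 451.8]
-0.063 0.014 [276.2 417.4]
-0.021 -0.014 [276.1 399.2]
-0.021 0.014 [276.1 360.5]
0.021 -0.014 [276.1 340. ]
0.021 0.014 [276.  296.4]
0.063 -0.014 [276.  273.1]
0.063 0.014 [275.9 223.3]
```

Call:
{"fn": "carry_out", "kwargs": {"deltas": "0 -0.5 30 0 0 0 0.5;0 -0.5 58 0 0 0 0.5;0 -0.5 58 0 0 0 0.5;0 -0.5 58 0 0 0 0.5;0 -0.5 58 0 0 0 1;0 -0.5 58 0 0 0 1;0 -0.5 58 0 0 0 1;0 -0.5 58 0 0 0 1;0 -0.5 58 0 0 0 1;0 -0.5 58 0 0 0 1"}}

```text
time_s: 5.22
eef_pos: [0.4345, 0.2035, 0.0435]
eef_rot: [0.001, 0.649, 0.761, 0.001]
wrist_force: [-1.0, -0.9, 7.7]
opening: 0.078
grasp_force: 60.0
```

Run:
```python
from h import *
delta(.37,.05,.17,1.728);delta(.40,-.1,.17,1.891);delta(.539,-.386,.17,1.891)
```

```text
delta [-141.4  -87.8 -126.7] [0.002 0.    0.002] t 5.22
delta [-294.2  -81.9 -126.7] [ 0.002  0.    -0.161] t 5.22
delta [-598.7   10.  -126.5] [ 0.002  0.    -0.161] t 5.22
```

Call:
{"fn": "carry_out", "kwargs": {"deltas": "0 0 -15 0 0 0 1;0 0 -30 0 0 0 1;0 0 -50 0 0 0 1;0 0 -80 0 0 0 1;0 0 -110 0 0 0 1;0 0 -128 0 0 0 1;0 0 -128 0 0 0 1"}}

```text
time_s: 6.1
eef_pos: [0.4349, 0.2037, 0.1727]
eef_rot: [0.001, 0.649, 0.761, 0.002]
wrist_force: [1.0, -0.1, -0.6]
opening: 0.08
grasp_force: 58.8
```

Call:
{"fn": "carry_out", "kwargs": {"deltas": "-50 -30 2 0 0 0 1;-100 -60 2 0 0 0 1;-141 -88 2 0 0 0 1;-195 -86 2 0 0 0 1;-250 -84 2 0 0 -0.04 1;-294 -82 2 0 0 -0.08 1;-345 -65 2 0 0 -0.12 1;-395 -50 2 0 0 -0.16 1;-445 -35 2 0 0 -0.161 1;-495 -20 2 0 0 -0.161 1;-550 -5 2 0 0 -0.161 1;-598 10 2 0 0 -0.161 1"}}

```text
time_s: 7.6
eef_pos: [0.5382, -0.387, 0.167]
eef_rot: [-0.001, 0.586, 0.811, 0.0]
wrist_force: [0.5, -0.4, -1.0]
opening: 0.078
grasp_force: 58.9
```

Call:
{"fn": "carry_out", "kwargs": {"deltas": "0 0 0 0 0 0 1;0 0 0 0 0 0 1"}}

```text
time_s: 7.85
eef_pos: [0.5373, -0.3846, 0.1668]
eef_rot: [-0.001, 0.586, 0.811, 0.0]
wrist_force: [-0.5, -0.3, -0.2]
opening: 0.08
grasp_force: 58.9
```

Run:
```python
from h import *
im,K,X=cam("wrist");np.savez("w4.npz",im=im,K=K,X=X)
delta(.539,-.386,.0635,1.891);o=sensors.get_obs();print(o["opening"],o["grasp_force"])
cv2.imwrite("pics/w4.png",np.clip((im/255.)**.6*255,0,255).astype(np.uint8))
for c in[(.539,-.386,.057),(.511,-.3007,.057),(.511,-.3007,.05)]:print(proj(K,X,c).round(0))
```

```text
delta [ -2.4   1.  103.8] [-0.001 -0.002  0.   ] t 7.9
0.08086205182092449 58.93728196620941
[279. 208.]
[279.  75.]
[279.  75.]
```

View pics/w4.png

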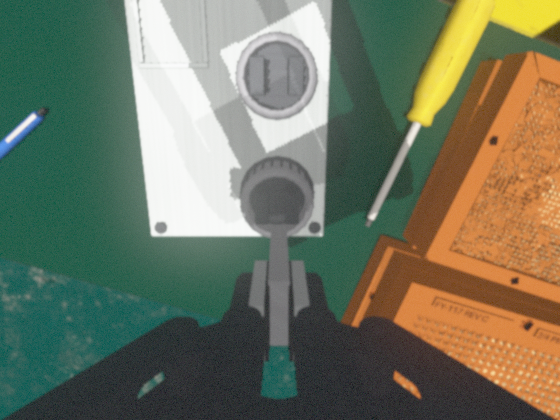

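View over chuck0: the blade is gripped, the c1 ring is near (277,75), and c0 sits at (277,200), with the predicted points about 2 px to the right. I'll refine this.

Run:
```python
from h import *
d=np.load("w4.npz");im,K,X=d["im"],d["K"],d["X"]
g=cv2.cvtColor(im,cv2.COLOR_BGR2GRAY).astype(int)
def edges(row):
    r=np.abs(np.diff(cv2.GaussianBlur(g[row-1:row+2].mean(0).astype(np.float32)[None],(5,1),0)[0]));L=np.arange(225,275)[r[225:275].argmax()];Rr=np.arange(280,330)[r[280:330].argmax()];return L,Rr,(L+Rr)/2
for v in(65,70,75,80,85,190,200,205,210,215,220):print(v,edges(v))
print("gap row c1",g[70:80,255:300].mean(0).astype(int).tolist())
print("c0",g[188:198,255:300].mean(0).astype(int).tolist())
c=cv2.HoughCircles(cv2.GaussianBlur(g[20:130,210:350].astype(np.uint8),(5,5),0),cv2.HOUGH_GRADIENT,1,100,param1=80,param2=20,minRadius=28,maxRadius=48);print(c+[[ [210,20,0]]])
for u in (276,277,278):print(ray(K,X,u,75,.05).round(4))
```

```text
65 (np.int64(244), np.int64(328), np.float64(286.0))
70 (np.int64(243), np.int64(328), np.float64(285.5))
75 (np.int64(243), np.int64(328), np.float64(285.5))
80 (np.int64(243), np.int64(328), np.float64(285.5))
85 (np.int64(244), np.int64(328), np.float64(286.0))
190 (np.int64(231), np.int64(324), np.float64(277.5))
200 (np.int64(239), np.int64(323), np.float64(281.0))
205 (np.int64(239), np.int64(323), np.float64(281.0))
210 (np.int64(240), np.int64(323), np.float64(281.5))
215 (np.int64(242), np.int64(323), np.float64(282.5))
220 (np.int64(244), np.int64(323), np.float64(283.5))
gap row c1 [107, 108, 108, 108, 107, 108, 107, 101, 85, 65, 58, 61, 67, 77, 89, 100, 105, 108, 107, 108, 106, 107, 106, 105, 104, 104, 104, 103, 102, 100, 99, 92, 77, 74, 85, 98, 103, 102, 100, 94, 93, 90, 89, 90, 88]
c0 [54, 53, 52, 51, 51, 50, 50, 50, 49, 49, 48, 48, 47, 46, 46, 48, 47, 47, 48, 46, 45, 46, 46, 45, 44, 44, 43, 43, 43, 42, 42, 42, 40, 41, 39, 40, 39, 39, 40, 39, 38, 40, 39, 40, 41]
[[[275.5         77.5         37.20000076]]]
[ 0.509  -0.3012  0.05  ]
[ 0.5096 -0.3009  0.05  ]
[ 0.5103 -0.3007  0.05  ]
```

Run:
```python
from h import *
d=np.load("w4.npz");im,K,X=d["im"],d["K"],d["X"]
g=cv2.cvtColor(im,cv2.COLOR_BGR2GRAY).astype(int)
for v in(244,250,256,310,325,340):print(v,g[v-2:v+3,255:302].mean(0).astype(int).tolist())
T=pose()
for z in(.03,-.02):
  for s in(-.004,.004):print(z,s,proj(K,X,(T@[.014,s,z,1])[:3]).round(1))
```

```text
244 [53, 52, 51, 51, 51, 52, 50, 50, 51, 49, 48, 48, 48, 48, 53, 61, 66, 67, 68, 68, 68, 68, 66, 66, 68, 68, 67, 66, 68, 68, 63, 61, 51, 39, 34, 30, 30, 32, 33, 32, 32, 33, 34, 37, 36, 37, 38]
250 [50, 50, 50, 49, 48, 50, 49, 48, 48, 48, 48, 48, 47, 48, 56, 62, 67, 67, 67, 66, 68, 67, 66, 68, 68, 68, 67, 67, 68, 68, 67, 65, 61, 51, 44, 43, 43, 42, 43, 41, 42, 42, 41, 40, 41, 41, 41]
256 [48, 48, 47, 48, 48, 48, 47, 46, 47, 46, 47, 47, 46, 49, 58, 65, 65, 67, 67, 66, 65, 65, 65, 66, 67, 67, 66, 66, 65, 66, 67, 65, 61, 53, 45, 42, 40, 41, 42, 42, 41, 41, 41, 40, 40, 41, 40]
310 [26, 28, 36, 45, 57, 68, 72, 74, 61, 39, 25, 20, 19, 25, 38, 57, 66, 70, 71, 71, 70, 69, 71, 70, 69, 70, 71, 70, 70, 71, 71, 70, 63, 43, 27, 20, 19, 21, 36, 55, 72, 75, 69, 59, 46, 39, 31]
325 [17, 17, 16, 19, 17, 17, 18, 18, 19, 18, 19, 21, 18, 21, 36, 58, 67, 72, 71, 71, 72, 73, 72, 72, 74, 73, 72, 72, 73, 73, 73, 72, 62, 41, 23, 19, 16, 18, 16, 16, 17, 18, 18, 18, 16, 18, 16]
340 [17, 16, 18, 16, 17, 16, 16, 16, 16, 18, 18, 20, 19, 23, 37, 60, 71, 73, 72, 73, 73, 72, 71, 72, 71, 72, 72, 72, 73, 72, 72, 70, 62, 42, 26, 19, 18, 19, 16, 18, 16, 17, 14, 17, 16, 17, 16]
0.03 -0.004 [268.6 226.2]
0.03 0.004 [284.8 226.2]
-0.02 -0.004 [265.1 274.4]
-0.02 0.004 [287.  274.4]
```

Call:
{"fn": "carry_out", "kwargs": {"deltas": "-2.4 -1.7 30 0 0 0 1;-2.4 -1.7 60 0 0 0 1;-2.4 -1.7 72 0 0 0 1;-2.4 -1.7 78 0 0 0 1;-2.4 -1.7 84 0 0 0 1;-2.4 -1.7 84 0 0 0 1"}}

```text
time_s: 8.65
eef_pos: [0.5374, -0.3884, 0.0847]
eef_rot: [0.0, 0.585, 0.811, -0.0]
wrist_force: [0.3, -0.4, -0.9]
opening: 0.08
grasp_force: 58.9
```

Run:
```python
from h import *
delta(.539,-.386,.0635,1.891)
```

```text
delta [ 1.8  2.2 21.2] [ 0.  0. -0.] t 8.65
```

Call:
{"fn": "carry_out", "kwargs": {"deltas": "2 -0.4 6 0 0 0 1;2 -0.4 12 0 0 0 1;2 -0.4 17 0 0 0 1;2 -0.4 20 0 0 0 1;2 -0.4 21 0 0 0 1;2 -0.4 21 0 0 0 1"}}

```text
time_s: 9.4
eef_pos: [0.5363, -0.3866, 0.0635]
eef_rot: [0.0, 0.585, 0.811, -0.0]
wrist_force: [-0.9, 1.1, 1.9]
opening: 0.078
grasp_force: 59.2
```

Call:
{"fn": "carry_out", "kwargs": {"deltas": "0 0 0 0 0 0 0;0 0 0 0 0 0 0;0 0 0 0 0 0 0;0 0 0 0 0 0 0;0 0 15 0 0 0 0;0 0 30 0 0 0 0;0 0 40 0 0 0 0;0 0 40 0 0 0 0"}}

```text
time_s: 10.4
eef_pos: [0.5354, -0.3857, 0.0214]
eef_rot: [-0.002, 0.585, 0.811, 0.0]
wrist_force: [0.5, -0.2, 0.2]
opening: 1.001
grasp_force: 0.0
```

Call:
{"fn": "carry_out", "kwargs": {"deltas": "0 0 0 0 0 0 1;0 0 0 0 0 0 1;0 0 0 0 0 0 1;0 0 0 0 0 0 1;0 0 0 0 0 0 1"}}

```text
time_s: 11.02
eef_pos: [0.5364, -0.3871, 0.0246]
eef_rot: [0.0, 0.585, 0.811, -0.0]
wrist_force: [-3.2, 1.7, 5.0]
opening: 0.595
grasp_force: 63.1
```

Run:
```python
from h import *
o=sensors.get_obs();print(o["q"].round(2),o["torque"].round(2),o["opening"])
```

```text
[-0.8   0.6   1.49 -0.    1.05 -1.12] [ 0.07  0.59 -0.15] 0.5946794940121863
```

Call:
{"fn": "carry_out", "kwargs": {"deltas": "0 0 0 0 0 0.12 1;0 0 0 0 0 0.24 1;0 0 0 0 0 0.36 1;0 0 0 0 0 0.48 1;0 0 0 0 0 0.6 1;0 0 0 0 0 0.72 1;0 0 0 0 0 0.84 1;0 0 0 0 0 0.84 1"}}

```text
time_s: 12.02
eef_pos: [0.5368, -0.3871, 0.0246]
eef_rot: [0.001, 0.865, 0.502, 0.0]
wrist_force: [-1.4, 1.1, 6.1]
opening: 0.596
grasp_force: 63.0
```

Run:
```python
from h import *
o=sensors.get_obs();print(o["q"].round(3),o["torque"].round(2),o["opening"])
```

```text
[-0.804  0.601  1.493 -0.     1.046 -0.285] [0.3  0.44 0.12] 0.5962375630330382
```

Call:
{"fn": "carry_out", "kwargs": {"deltas": "0 0 0 0 0 0.1 1;0 0 0 0 0 0.2 1;0 0 0 0 0 0.3 1;0 0 0 0 0 0.3 1"}}

```text
time_s: 12.52
eef_pos: [0.537, -0.3872, 0.0246]
eef_rot: [0.001, 0.93, 0.368, 0.0]
wrist_force: [0.5, -0.5, 5.3]
opening: 0.596
grasp_force: 62.8
```

Run:
```python
from h import *
o=sensors.get_obs();print(o["q"].round(3),o["torque"].round(2),o["opening"])
```

```text
[-0.804  0.601  1.493 -0.     1.045  0.014] [0.29 0.32 0.49] 0.5961304363461405
```

Call:
{"fn": "carry_out", "kwargs": {"deltas": "0 0 0 0 0 0.08 1;0 0 0 0 0 0.12 1;0 0 0 0 0 0.12 1"}}

```text
time_s: 12.9
eef_pos: [0.537, -0.3872, 0.0246]
eef_rot: [0.001, 0.95, 0.312, 0.0]
wrist_force: [0.3, -1.6, 4.8]
opening: 0.591
grasp_force: 62.7
```

Run:
```python
from h import *
o=sensors.get_obs();print(o["q"].round(3),o["torque"].round(2),o["opening"])
```

```text
[-8.030e-01  6.010e-01  1.493e+00 -1.000e-03  1.045e+00  1.320e-01] [0.33 0.27 0.8 ] 0.5907908656297354
```

Call:
{"fn": "carry_out", "kwargs": {"deltas": "0 0 0 0 0 0.08 1;0 0 0 0 0 0.12 1;0 0 0 0 0 0.12 1"}}

```text
time_s: 13.28
eef_pos: [0.5344, -0.3889, 0.0247]
eef_rot: [0.001, 0.967, 0.255, -0.002]
wrist_force: [-11.7, -4.0, 9.0]
opening: 0.591
grasp_force: 78.7
```

Run:
```python
from h import *
o=sensors.get_obs();print(o["q"].round(3),o["torque"].round(2),o["opening"])
```

```text
[-0.806  0.601  1.494 -0.006  1.047  0.252] [-0.86  2.01  0.84] 0.5910499934095879
```

Call:
{"fn": "carry_out", "kwargs": {"deltas": "0 0 0 0 0 0 0.3;0 0 0 0 0 0 0;0 0 0 0 0 0 0;0 0 0 0 0 0 0;0 0 -40 0 0 0 0;0 0 -90 0 0 0 0;0 0 -140 0 0 0 0;20 0 -140 0 0 0 0;20 0 -140 0 0 0 0;20 0 -140 0 0 0 0"}}

```text
time_s: 14.52
eef_pos: [0.5527, -0.3758, 0.1609]
eef_rot: [-0.002, 0.967, 0.253, -0.001]
wrist_force: [-0.7, 0.0, -0.3]
opening: 0.998
grasp_force: 0.0
```

Run:
```python
from h import *
im,K,X=cam("wrist");np.savez("w5.npz",im=im,K=K,X=X)
delta(.537,-.387,.0246,1.891)
g=np.clip((im/255.)**.6*255,0,255).astype(np.uint8)
s,_,_=cam("side");
t,_,_=cam("top")
q=proj(K,X,(.537,-.387,.08));print(q)
u,v=[int(a) for a in q];v0=max(0,v-90);u0=max(0,u-130)
a=cv2.resize(g[v0:v0+180,u0:u0+260],(780,540));cv2.imwrite("pics/w5.png",a)
```

```text
delta [-18.8   2.5 136.4] [-4.00e-03 -1.00e-03 -1.38e+00] t 14.57
[282.38682843 247.80237573]
```

View pics/w5.png

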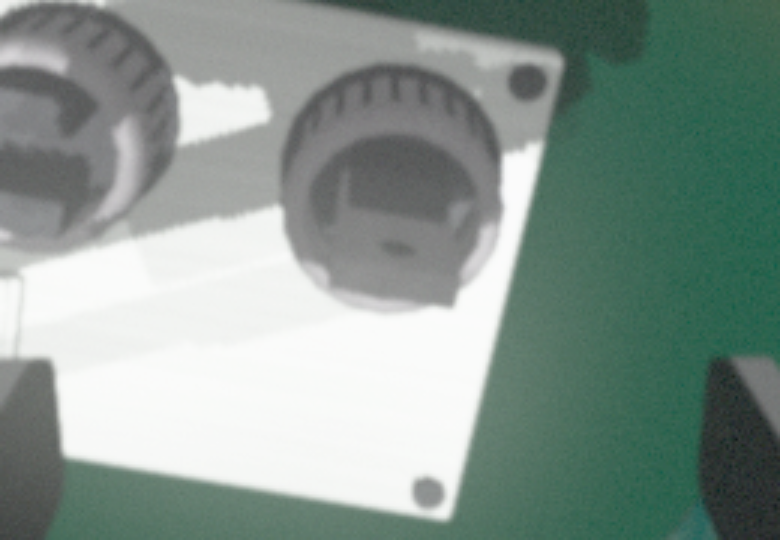

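The blade stands in chuck0 between the jaws at about (400,240). I'll re-grip the sleeve at a different yaw to test how tight it is.

Run:
```python
from h import *
delta(.537,-.387,.11,1.3)
d=np.load("w5.npz");im,K,X=d["im"],d["K"],d["X"]
# crop coords -> px : u=u0+x/3 ; ring top z=.05 extents
u0,v0=282-130,247-90
for x,y in[(282,190),(500,190),(390,310)]:print(ray(K,X,u0+x/3,v0+y/3,.05).round(4))
```

```text
delta [-18.9   1.6  51.6] [-0.003 -0.    -0.789] t 14.68
[ 0.5314 -0.36    0.05  ]
[ 0.5572 -0.406   0.05  ]
[ 0.5163 -0.3985  0.05  ]
```

Call:
{"fn": "carry_out", "kwargs": {"deltas": "-18 1 20 0 0 -0.18 0;-18 1 50 0 0 -0.36 0;-18 1 50 0 0 -0.54 0;-18 1 50 0 0 -0.72 0;-18 1 50 0 0 -0.79 0;-18 1 80 0 0 -0.79 0;-18 1 120 0 0 -0.79 0;-18 1 136 0 0 -0.79 0;-18 1 136 0 0 -0.79 0;-18 1 136 0 0 -0.79 1;-18 1 136 0 0 -0.79 1;-18 1 136 0 0 -0.79 1"}}

```text
time_s: 16.18
eef_pos: [0.5369, -0.3867, 0.0299]
eef_rot: [-0.001, 0.796, 0.606, -0.001]
wrist_force: [-12.7, 4.2, 14.2]
opening: 0.6
grasp_force: 60.7
```

Call:
{"fn": "carry_out", "kwargs": {"deltas": "0 0 0 0 0 0 1;0 0 0 0 0 0.06 1;0 0 0 0 0 0.06 1"}}

```text
time_s: 16.55
eef_pos: [0.537, -0.3868, 0.0299]
eef_rot: [-0.001, 0.814, 0.581, -0.001]
wrist_force: [-11.8, 4.1, 13.4]
opening: 0.596
grasp_force: 60.8
```

```bash
cat > s.py <<'E'
from h import *
o=sensors.get_obs();print("q",o["q"].round(3),"tau",o["torque"].round(2),o["joint_efforts"][5].round(2),"F",o["wrist_force"].round(1),o["eef_pos"].round(4),o["opening"].round(3),o["time_s"])
E
python3 s.py
```

```text
Traceback (most recent call last):
  File "s.py", line 2, in <module>
    o=sensors.get_obs();print("q",o["q"].round(3),"tau",o["torque"].round(2),o["joint_efforts"][5].round(2),"F",o["wrist_force"].round(1),o["eef_pos"].round(4),o["opening"].round(3),o["time_s"])
                                                                                                                                                                ^^^^^^^^^^^^^^^^^^
AttributeError: 'float' object has no attribute 'round'
```

Call:
{"fn": "carry_out", "kwargs": {"deltas": "0 0 0 0 0 0.06 1;0 0 0 0 0 0.12 1;0 0 0 0 0 0.12 1"}}

```text
time_s: 16.92
eef_pos: [0.5371, -0.3868, 0.0299]
eef_rot: [-0.001, 0.847, 0.532, -0.001]
wrist_force: [-11.7, 3.9, 12.7]
opening: 0.596
grasp_force: 60.9
```

```bash
python3 s.py
```

```text
Traceback (most recent call last):
  File "s.py", line 2, in <module>
    o=sensors.get_obs();print("q",o["q"].round(3),"tau",o["torque"].round(2),o["joint_efforts"][5].round(2),"F",o["wrist_force"].round(1),o["eef_pos"].round(4),o["opening"].round(3),o["time_s"])
                                                                                                                                                                ^^^^^^^^^^^^^^^^^^
AttributeError: 'float' object has no attribute 'round'
```

```bash
sed -i 's/o\["opening"\].round(3)/round(o["opening"],3)/' s.py; python3 s.py
```

```text
q [-0.802  0.596  1.488 -0.003  1.059 -0.351] tau [0.68 1.94 0.26] 0.41 F [-11.7   3.9  12.7] [ 0.5371 -0.3868  0.0299] 0.596 16.925
```

Call:
{"fn": "carry_out", "kwargs": {"deltas": "0 0 0 0 0 0.06 1;0 0 0 0 0 0.1 1;0 0 0 0 0 0.1 1"}}

```text
time_s: 17.3
eef_pos: [0.5372, -0.3868, 0.0299]
eef_rot: [-0.001, 0.872, 0.489, -0.001]
wrist_force: [-10.7, 4.0, 12.6]
opening: 0.597
grasp_force: 60.8
```

```bash
python3 s.py
```

```text
q [-0.802  0.596  1.488 -0.003  1.059 -0.252] tau [0.62 1.95 0.41] 0.54 F [-10.7   4.   12.6] [ 0.5372 -0.3868  0.0299] 0.597 17.3
```

Call:
{"fn": "carry_out", "kwargs": {"deltas": "0 0 0 0 0 0.08 1;0 0 0 0 0 0.15 1;0 0 0 0 0 0.15 1"}}

```text
time_s: 17.68
eef_pos: [0.5373, -0.3869, 0.0299]
eef_rot: [-0.0, 0.906, 0.422, -0.001]
wrist_force: [-10.0, 2.5, 12.1]
opening: 0.598
grasp_force: 61.0
```

```bash
python3 s.py
```

```text
q [-0.802  0.596  1.488 -0.003  1.059 -0.101] tau [0.63 1.82 0.57] 0.78 F [-10.    2.5  12.1] [ 0.5373 -0.3869  0.0299] 0.598 17.675
```

Call:
{"fn": "carry_out", "kwargs": {"deltas": "0 0 0 0 0 0.08 1;0 0 0 0 0 0.15 1;0 0 0 0 0 0.15 1"}}

```text
time_s: 18.05
eef_pos: [0.536, -0.3883, 0.03]
eef_rot: [0.0, 0.936, 0.353, -0.003]
wrist_force: [-14.8, -0.0, 12.3]
opening: 0.59
grasp_force: 60.5
```

```bash
python3 s.py
```

```text
q [-0.803  0.596  1.488 -0.006  1.059  0.048] tau [0.02 2.82 0.63] 0.93 F [-14.8  -0.   12.3] [ 0.536  -0.3883  0.03  ] 0.59 18.05
```

Call:
{"fn": "carry_out", "kwargs": {"deltas": "0 0 0 0 0 0 0.3;0 0 0 0 0 0 0;0 0 0 0 0 0 0;0 0 0 0 0 0 0;0 0 -50 0 0 0 0;0 0 -110 0 0 0 0;0 0 -160 0 0 0 0;0 0 -170 0 0 0 0;0 0 -170 0 0 0 0"}}

```text
time_s: 19.18
eef_pos: [0.5387, -0.3865, 0.1977]
eef_rot: [0.0, 0.936, 0.353, 0.0]
wrist_force: [-0.1, 0.2, -0.8]
opening: 1.002
grasp_force: 0.0
```

Run:
```python
from h import *
delta(.37,-.08,.2,1.728);delta(.37,.05,.2,1.728);delta(.4414,.162,.2,1.728)
```

```text
delta [  75.6 -341.6   -2.7] [ 1.000e-03  0.000e+00 -1.007e+00] t 19.18
delta [ 161.4 -439.3   -2.8] [ 1.000e-03  0.000e+00 -1.007e+00] t 19.18
delta [ 289.  -476.3   -2.8] [ 1.000e-03  0.000e+00 -1.007e+00] t 19.18
```

Call:
{"fn": "carry_out", "kwargs": {"deltas": "12 -57 -2 0 0 -0.15 0.5;25 -114 -2 0 0 -0.3 0.5;38 -171 -2 0 0 -0.45 0.5;51 -228 -2 0 0 -0.6 0.5;64 -285 -2 0 0 -0.75 0.5;76 -342 -2 0 0 -0.9 0.5;118 -390 -2 0 0 -1.007 0.5;161 -439 -2 0 0 -1.007 0.5;215 -455 -2 0 0 -1.007 0.5;270 -470 -2 0 0 -1.007 0.5;289 -476 -2 0 0 -1.007 0.5;289 -476 -2 0 0 -1.007 0.5"}}

```text
time_s: 20.68
eef_pos: [0.4403, 0.1623, 0.1973]
eef_rot: [-0.001, 0.649, 0.761, -0.002]
wrist_force: [-0.7, -1.3, -0.6]
opening: 0.5
grasp_force: 0.0
```

Call:
{"fn": "carry_out", "kwargs": {"deltas": "0 0 50 0 0 0 0.5;0 0 90 0 0 0 0.5;0 0 100 0 0 0 0.5;0 0 100 0 0 0 0.5"}}

```text
time_s: 21.18
eef_pos: [0.441, 0.161, 0.0993]
eef_rot: [-0.0, 0.65, 0.76, -0.001]
wrist_force: [0.6, 0.8, -0.1]
opening: 0.5
grasp_force: 0.0
```

Run:
```python
from h import *
delta(.4414,.162,.0425,1.728);print(pose()[:3,3].round(4))
im,K,X=cam("wrist");np.savez("w6.npz",im=im,K=K,X=X)
g=cv2.cvtColor(im,cv2.COLOR_BGR2GRAY).astype(int)
for v in(250,262):print(v,g[v-2:v+3,255:302].mean(0).astype(int).tolist())
for h in(-.014,.014):print(proj(K,X,(*(np.array([.4414,.1622])+h*np.array([-.1558,.9878])),.068)).round(1))
hsv=cv2.cvtColor(im,cv2.COLOR_BGR2HSV);m=cv2.inRange(hsv,(3,110,50),(15,255,255))
for k in cv2.findContours(m,0,2)[0]:
    if cv2.contourArea(k)>300:print(cv2.minAreaRect(k))
```

```text
delta [ 0.9  0.6 56.8] [-0.001  0.    -0.001] t 21.18
[0.441  0.161  0.0993]
250 [93, 81, 78, 77, 77, 76, 76, 77, 77, 74, 74, 74, 71, 71, 73, 81, 86, 87, 89, 86, 85, 85, 87, 85, 85, 85, 85, 85, 85, 79, 73, 69, 70, 70, 71, 71, 73, 72, 74, 73, 73, 74, 73, 72, 74, 73, 74]
262 [146, 144, 143, 138, 124, 101, 82, 76, 76, 75, 75, 74, 73, 74, 76, 80, 85, 86, 89, 88, 88, 86, 87, 88, 87, 87, 87, 88, 85, 83, 77, 74, 72, 71, 73, 73, 73, 73, 73, 70, 72, 72, 74, 72, 73, 74, 74]
[277.7 274.3]
[277.6 223.8]
```

Call:
{"fn": "carry_out", "kwargs": {"deltas": "1 0 30 0 0 0 0.5;1 0 56 0 0 0 0.5;1 0 56 0 0 0 0.5;1 0 56 0 0 0 0.5;1 0 56 0 0 0 1;1 0 56 0 0 0 1;1 0 56 0 0 0 1;1 0 56 0 0 0 1;1 0 56 0 0 0 1"}}

```text
time_s: 22.35
eef_pos: [0.4412, 0.1629, 0.0443]
eef_rot: [-0.0, 0.649, 0.76, -0.0]
wrist_force: [-4.7, -1.8, 10.2]
opening: 0.08
grasp_force: 58.8
```

Call:
{"fn": "carry_out", "kwargs": {"deltas": "0 0 -15 0 0 0 1;0 0 -30 0 0 0 1;0 0 -50 0 0 0 1;0 0 -80 0 0 0 1;0 0 -110 0 0 0 1;0 0 -128 0 0 0 1;0 0 -128 0 0 0 1"}}

```text
time_s: 23.22
eef_pos: [0.4428, 0.1631, 0.1737]
eef_rot: [0.002, 0.649, 0.76, 0.002]
wrist_force: [0.3, -0.2, -1.2]
opening: 0.081
grasp_force: 58.7
```

Run:
```python
from h import *
delta(.37,.05,.172,1.728);delta(.40,-.1,.172,1.891);delta(.511,-.3007,.172,1.891)
```

```text
delta [-100.3  -89.6    1.3] [ 0.005  0.    -0.   ] t 23.23
delta [-253.2  -83.4    1.4] [ 0.005  0.001 -0.163] t 23.23
delta [-468.8   -5.2    1.8] [ 0.005  0.001 -0.163] t 23.23
```

Call:
{"fn": "carry_out", "kwargs": {"deltas": "-35 -30 2 0 0 0 1;-70 -60 2 0 0 0 1;-100 -90 2 0 0 0 1;-150 -88 2 0 0 0 1;-205 -85 2 0 0 -0.04 1;-253 -83 2 0 0 -0.08 1;-300 -65 2 0 0 -0.12 1;-350 -48 2 0 0 -0.163 1;-400 -30 2 0 0 -0.163 1;-440 -18 2 0 0 -0.163 1;-469 -8 2 0 0 -0.163 1;-469 -8 2 0 0 -0.163 1"}}

```text
time_s: 24.72
eef_pos: [0.5067, -0.3031, 0.1681]
eef_rot: [-0.001, 0.586, 0.81, 0.0]
wrist_force: [-0.5, 0.1, -1.1]
opening: 0.081
grasp_force: 58.8
```

Call:
{"fn": "carry_out", "kwargs": {"deltas": "0 0 0 0 0 0 1;0 0 0 0 0 0 1"}}

```text
time_s: 24.98
eef_pos: [0.5063, -0.3004, 0.169]
eef_rot: [-0.0, 0.585, 0.811, 0.0]
wrist_force: [0.1, 0.4, -0.6]
opening: 0.081
grasp_force: 58.8
```

Run:
```python
from h import *
delta(.5085,-.3015,.0643,1.891)
im,K,X=cam("wrist");np.savez("w7.npz",im=im,K=K,X=X)
for c in[(.4835,-.2155,.057),(.4835,-.2155,.05),(.5085,-.3015,.057)]:print(proj(K,X,c).round(1))
g=np.clip((im/255.)**.6*255,0,255).astype(np.uint8)
cv2.imwrite("pics/w7.png",cv2.resize(g[10:260,180:380],(480,600)))
```

```text
delta [ -1.8   1.8 104.7] [-0.    -0.001  0.001] t 24.98
[284.8  74.9]
[284.6  75.4]
[279.6 206.9]
```

View pics/w7.png

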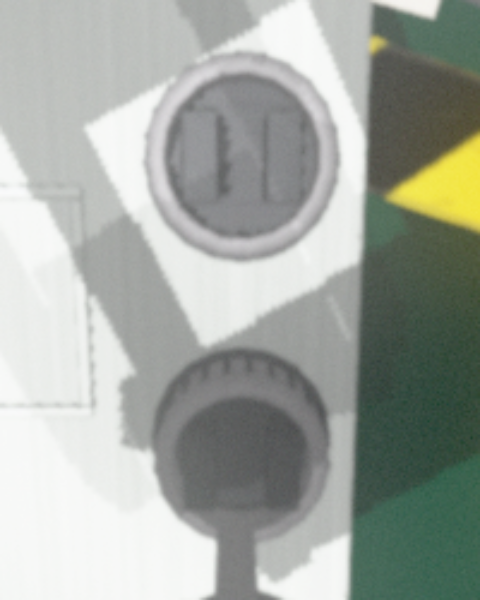

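View of c2 and c1: the c2 jaw gap is centred at u≈280.8 and c1 at 280.4, with the blade at 278.4. So I need +1.5 mm in tool y.

Call:
{"fn": "carry_out", "kwargs": {"deltas": "-0.5 1.5 30 0 0 0 1;-0.5 1.5 60 0 0 0 1;-0.5 1.5 72 0 0 0 1;-0.5 1.5 78 0 0 0 1;-0.5 1.5 84 0 0 0 1;-0.5 1.5 84 0 0 0 1"}}

```text
time_s: 25.78
eef_pos: [0.5085, -0.3018, 0.0857]
eef_rot: [0.0, 0.585, 0.811, -0.0]
wrist_force: [0.4, -0.4, -0.3]
opening: 0.079
grasp_force: 58.8
```

Run:
```python
from h import *
delta(.5085,-.3015,.0643,1.891)
```

```text
delta [ 0.3  0.1 21.4] [ 0.     0.001 -0.   ] t 25.77
```

Call:
{"fn": "carry_out", "kwargs": {"deltas": "0 0 6 0 0 0 1;0 0 12 0 0 0 1;0 0 17 0 0 0 1;0 0 20 0 0 0 1;0 0 21 0 0 0 1;0 0 21 0 0 0 1"}}

```text
time_s: 26.52
eef_pos: [0.5084, -0.3016, 0.0645]
eef_rot: [0.0, 0.585, 0.811, -0.0]
wrist_force: [-0.6, 0.6, 1.6]
opening: 0.077
grasp_force: 59.0
```

Call:
{"fn": "carry_out", "kwargs": {"deltas": "0 0 0 0 0 0 0;0 0 0 0 0 0 0;0 0 0 0 0 0 0;0 0 0 0 0 0 0;0 0 15 0 0 0 0;0 0 30 0 0 0 0;0 0 39 0 0 0 0;0 0 39 0 0 0 0;0 0 39 0 0 0 1;0 0 39 0 0 0 1;0 0 39 0 0 0 1;0 0 39 0 0 0 1"}}

```text
time_s: 28.02
eef_pos: [0.5081, -0.3021, 0.0266]
eef_rot: [0.0, 0.585, 0.811, -0.0]
wrist_force: [-4.1, 0.9, 7.0]
opening: 0.592
grasp_force: 62.3
```

```bash
python3 s.py
```

```text
q [-7.370e-01  4.740e-01  1.689e+00 -1.000e-03  9.790e-01 -1.056e+00] tau [ 0.05  0.97 -0.12] -0.14 F [-4.1  0.9  7. ] [ 0.5081 -0.3021  0.0266] 0.592 28.025
```

Call:
{"fn": "carry_out", "kwargs": {"deltas": "0 0 0 0 0 0.12 1;0 0 0 0 0 0.24 1;0 0 0 0 0 0.36 1;0 0 0 0 0 0.48 1;0 0 0 0 0 0.6 1;0 0 0 0 0 0.72 1;0 0 0 0 0 0.84 1;0 0 0 0 0 0.96 1;0 0 0 0 0 1.08 1;0 0 0 0 0 1.2 1;0 0 0 0 0 1.2 1"}}

```text
time_s: 29.4
eef_pos: [0.5082, -0.3021, 0.0265]
eef_rot: [0.0, 0.941, 0.338, -0.0]
wrist_force: [-3.2, 0.4, 7.3]
opening: 0.6
grasp_force: 62.2
```

```bash
python3 s.py
```

```text
q [-7.370e-01  4.740e-01  1.689e+00 -1.000e-03  9.790e-01  1.450e-01] tau [ 0.24  0.85 -0.21] 0.31 F [-3.2  0.4  7.3] [ 0.5082 -0.3021  0.0265] 0.6 29.4
```

Call:
{"fn": "carry_out", "kwargs": {"deltas": "0 0 0 0 0 0.08 1;0 0 0 0 0 0.15 1;0 0 0 0 0 0.15 1"}}

```text
time_s: 29.78
eef_pos: [0.5083, -0.3022, 0.0266]
eef_rot: [0.0, 0.964, 0.267, -0.0]
wrist_force: [-2.8, 1.0, 6.8]
opening: 0.589
grasp_force: 62.0
```

```bash
python3 s.py
```

```text
q [-7.360e-01  4.740e-01  1.689e+00 -1.000e-03  9.790e-01  2.940e-01] tau [0.21 0.75 0.04] 0.3 F [-2.8  1.   6.8] [ 0.5083 -0.3022  0.0266] 0.589 29.775
```

Call:
{"fn": "carry_out", "kwargs": {"deltas": "0 0 0 0 0 0.08 1;0 0 0 0 0 0.15 1;0 0 0 0 0 0.15 1"}}

```text
time_s: 30.15
eef_pos: [0.5083, -0.3022, 0.0266]
eef_rot: [0.001, 0.981, 0.194, -0.0]
wrist_force: [-3.2, 0.7, 6.1]
opening: 0.602
grasp_force: 62.0
```

```bash
python3 s.py
```

```text
q [-7.360e-01  4.740e-01  1.689e+00 -1.000e-03  9.790e-01  4.440e-01] tau [0.34 0.77 0.21] 0.49 F [-3.2  0.7  6.1] [ 0.5083 -0.3022  0.0266] 0.602 30.15
```

Call:
{"fn": "carry_out", "kwargs": {"deltas": "0 0 0 0 0 0.06 1;0 0 0 0 0 0.12 1;0 0 0 0 0 0.12 1"}}

```text
time_s: 30.52
eef_pos: [0.5083, -0.3022, 0.0266]
eef_rot: [0.001, 0.991, 0.135, -0.0]
wrist_force: [-4.1, 0.3, 6.5]
opening: 0.597
grasp_force: 62.0
```

```bash
python3 s.py
```

```text
q [-7.360e-01  4.740e-01  1.688e+00 -1.000e-03  9.790e-01  5.640e-01] tau [0.33 0.69 0.41] 0.6 F [-4.1  0.3  6.5] [ 0.5083 -0.3022  0.0266] 0.597 30.525
```

Call:
{"fn": "carry_out", "kwargs": {"deltas": "0 0 0 0 0 0.06 1;0 0 0 0 0 0.1 1;0 0 0 0 0 0.1 1"}}

```text
time_s: 30.9
eef_pos: [0.5083, -0.3022, 0.0266]
eef_rot: [0.001, 0.996, 0.086, -0.0]
wrist_force: [-2.8, 0.2, 6.1]
opening: 0.594
grasp_force: 62.0
```

```bash
python3 s.py
```

```text
q [-7.360e-01  4.740e-01  1.688e+00 -1.000e-03  9.790e-01  6.630e-01] tau [0.34 0.73 0.5 ] 0.66 F [-2.8  0.2  6.1] [ 0.5083 -0.3022  0.0266] 0.594 30.9
```

Call:
{"fn": "carry_out", "kwargs": {"deltas": "0 0 0 0 0 0 0.3;0 0 0 0 0 0 0;0 0 0 0 0 0 0;0 0 0 0 0 0 0;0 0 -50 0 0 0 0;0 0 -110 0 0 0 0;0 0 -160 0 0 0 0;0 0 -170 0 0 0 0;0 0 -170 0 0 0 0"}}

```text
time_s: 32.02
eef_pos: [0.5085, -0.3017, 0.1956]
eef_rot: [0.0, 0.996, 0.085, 0.0]
wrist_force: [-0.2, -0.2, -0.5]
opening: 1.0
grasp_force: 0.0
```

Run:
```python
from h import *
delta(.39,-.12,.2,1.728);delta(.40,.02,.2,1.728);delta(.4543,.0793,.2,1.728)
```

```text
delta [ -85.9 -199.2   -4.6] [ 1.000e-03  0.000e+00 -1.557e+00] t 32.02
delta [ -52.2 -335.5   -4.7] [ 1.000e-03  0.000e+00 -1.557e+00] t 32.02
delta [  11.4 -384.7   -4.7] [ 1.000e-03  0.000e+00 -1.557e+00] t 32.02
```

Call:
{"fn": "carry_out", "kwargs": {"deltas": "-40 -20 -4 0 0 -0.17 0.6;-86 -60 -4 0 0 -0.34 0.6;-86 -100 -4 0 0 -0.51 0.6;-86 -150 -4 0 0 -0.68 0.6;-86 -199 -4 0 0 -0.85 0.6;-80 -240 -4 0 0 -1.02 0.6;-66 -290 -4 0 0 -1.19 0.6;-52 -335 -4 0 0 -1.36 0.6;-20 -360 -4 0 0 -1.53 0.6;11 -385 -4 0 0 -1.557 0.6;11 -385 -4 0 0 -1.557 0.6;11 -385 -4 0 0 -1.557 0.6"}}

```text
time_s: 33.52
eef_pos: [0.4522, 0.0796, 0.1974]
eef_rot: [-0.002, 0.649, 0.76, -0.001]
wrist_force: [-0.3, 0.7, 0.0]
opening: 0.398
grasp_force: 0.0
```

Call:
{"fn": "carry_out", "kwargs": {"deltas": "0 0 50 0 0 0 0.6;0 0 90 0 0 0 0.6;0 0 100 0 0 0 0.6;0 0 100 0 0 0 0.6;0 0 100 0 0 0 0.6"}}

```text
time_s: 34.15
eef_pos: [0.455, 0.0793, 0.1009]
eef_rot: [0.001, 0.65, 0.76, 0.001]
wrist_force: [-0.5, -0.9, -0.6]
opening: 0.401
grasp_force: 0.0
```

Run:
```python
from h import *
delta(.4543,.0793,.0425,1.728);print(pose()[:3,3].round(4))
im,K,X=cam("wrist");np.savez("w8.npz",im=im,K=K,X=X)
g=cv2.cvtColor(im,cv2.COLOR_BGR2GRAY).astype(int)
for v in(240,250,262):print(v,g[v-2:v+3,255:302].mean(0).astype(int).tolist())
for h in(-.014,.014):print(proj(K,X,(*(np.array([.4543,.0793])+h*np.array([-.1558,.9878])),.068)).round(1))
```

```text
delta [ 0.2 -0.8 58.4] [ 0.003  0.001 -0.001] t 34.15
[0.455  0.0793 0.1009]
240 [51, 50, 51, 48, 50, 49, 50, 50, 50, 48, 47, 46, 47, 50, 54, 57, 58, 58, 59, 60, 57, 60, 57, 58, 60, 59, 58, 55, 50, 45, 44, 45, 46, 48, 45, 48, 46, 47, 48, 46, 48, 49, 49, 50, 48, 48, 47]
250 [51, 51, 50, 51, 52, 51, 50, 50, 52, 51, 49, 48, 48, 50, 55, 58, 59, 59, 58, 58, 59, 58, 57, 58, 59, 57, 58, 54, 51, 48, 48, 48, 49, 49, 49, 50, 50, 49, 48, 50, 50, 51, 49, 51, 50, 51, 49]
262 [99, 99, 99, 99, 97, 99, 99, 98, 99, 99, 99, 97, 97, 92, 77, 65, 62, 62, 61, 63, 63, 59, 60, 62, 62, 61, 62, 60, 69, 79, 84, 84, 80, 79, 79, 78, 77, 76, 75, 77, 77, 76, 76, 80, 78, 79, 79]
[275.2 274.4]
[274.9 224.5]
```

Call:
{"fn": "carry_out", "kwargs": {"deltas": "0 -0.8 30 0 0 0 0.6;0 -0.8 57 0 0 0 0.6;0 -0.8 57 0 0 0 0.6;0 -0.8 57 0 0 0 0.6;0 -0.8 57 0 0 0 1;0 -0.8 57 0 0 0 1;0 -0.8 57 0 0 0 1;0 -0.8 57 0 0 0 1;0 -0.8 57 0 0 0 1"}}

```text
time_s: 35.33
eef_pos: [0.454, 0.0795, 0.0436]
eef_rot: [0.001, 0.649, 0.76, 0.001]
wrist_force: [-1.9, 0.7, 7.2]
opening: 0.082
grasp_force: 59.5
```

Call:
{"fn": "carry_out", "kwargs": {"deltas": "0 0 -15 0 0 0 1;0 0 -30 0 0 0 1;0 0 -50 0 0 0 1;0 0 -80 0 0 0 1;0 0 -110 0 0 0 1;0 0 -128 0 0 0 1;0 0 -128 0 0 0 1"}}

```text
time_s: 36.2
eef_pos: [0.4542, 0.0795, 0.1726]
eef_rot: [0.002, 0.649, 0.76, 0.001]
wrist_force: [-1.0, -0.6, -1.1]
opening: 0.079
grasp_force: 59.0
```

Run:
```python
from h import *
delta(.41,.0,.172,1.728);delta(.43,-.1,.172,1.891);delta(.481,-.2165,.172,1.891)
```

```text
delta [-71.6 -56.    0.5] [ 0.004  0.001 -0.   ] t 36.2
delta [-173.5  -51.9    0.6] [ 0.004  0.001 -0.163] t 36.2
delta [-296.5  -19.8    0.9] [ 0.004  0.001 -0.163] t 36.2
```

Call:
{"fn": "carry_out", "kwargs": {"deltas": "-35 -28 1 0 0 0 1;-72 -56 1 0 0 0 1;-120 -54 1 0 0 -0.06 1;-173 -52 1 0 0 -0.12 1;-215 -40 1 0 0 -0.163 1;-260 -28 1 0 0 -0.163 1;-296 -19 1 0 0 -0.163 1;-296 -19 1 0 0 -0.163 1;-296 -19 1 0 0 -0.163 1;-296 -19 1 0 0 -0.163 1"}}

```text
time_s: 37.45
eef_pos: [0.4799, -0.2145, 0.1689]
eef_rot: [-0.001, 0.585, 0.811, 0.0]
wrist_force: [0.4, 0.1, -0.4]
opening: 0.08
grasp_force: 59.0
```

Run:
```python
from h import *
delta(.4815,-.2165,.0636,1.891)
im,K,X=cam("wrist");np.savez("w9.npz",im=im,K=K,X=X)
print(proj(K,X,(.4815,-.2165,.057)).round(1))
g=np.clip((im/255.)**.6*255,0,255).astype(np.uint8)
cv2.imwrite("pics/w9.png",cv2.resize(g[10:260,180:380],(480,600)))
```

```text
delta [ -2.6   1.  105.3] [-0.001 -0.001  0.001] t 37.45
[278.4 207.9]
```

View pics/w9.png

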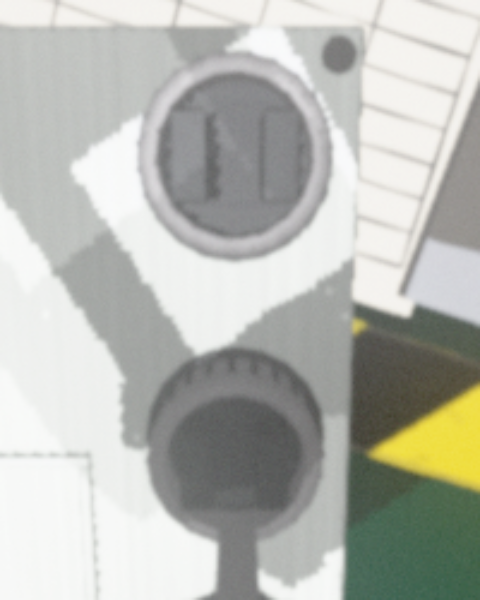

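The c2 sleeve is centred at u≈235 in the zoom and the blade at 237, so I need about -0.5 mm.

Call:
{"fn": "carry_out", "kwargs": {"deltas": "-1 -0.5 30 0 0 0 1;-1 -0.5 60 0 0 0 1;-1 -0.5 72 0 0 0 1;-1 -0.5 78 0 0 0 1;-1 -0.5 84 0 0 0 1;-1 -0.5 84 0 0 0 1"}}

```text
time_s: 38.25
eef_pos: [0.4805, -0.217, 0.0856]
eef_rot: [0.0, 0.585, 0.811, 0.0]
wrist_force: [0.2, -0.4, -1.3]
opening: 0.077
grasp_force: 59.0
```

Run:
```python
from h import *
delta(.4802,-.2161,.0636,1.891)
```

```text
delta [ 0.9  0.  22. ] [ 0.  0. -0.] t 38.25
```

Call:
{"fn": "carry_out", "kwargs": {"deltas": "0.5 0 6 0 0 0 1;0.5 0 12 0 0 0 1;0.5 0 17 0 0 0 1;0.5 0 20 0 0 0 1;0.5 0 21.5 0 0 0 1;0.5 0 21.5 0 0 0 1"}}

```text
time_s: 39.0
eef_pos: [0.4802, -0.2165, 0.0639]
eef_rot: [0.0, 0.585, 0.811, 0.0]
wrist_force: [-1.2, -0.3, -1.2]
opening: 0.077
grasp_force: 59.0
```

Call:
{"fn": "carry_out", "kwargs": {"deltas": "0 0 0 0 0 0 0.1;0 0 0 0 0 0 0.1;0 0 0 0 0 0 0.1;0 0 0 0 0 0 0.1;0 0 -30 0 0 0 0.1;0 0 -60 0 0 0 0.1;0 0 -60 0 0 -0.18 0.1;0 0 -60 0 0 -0.36 0.1;0 0 -60 0 0 -0.54 0.1;0 0 -60 0 0 -0.72 0.1;0 0 -60 0 0 -0.9 0.1;0 0 -60 0 0 -1.08 0.1"}}

```text
time_s: 40.5
eef_pos: [0.4801, -0.2164, 0.1238]
eef_rot: [-0.0, 0.082, 0.997, -0.0]
wrist_force: [0.3, 0.1, 0.3]
opening: 0.9
grasp_force: 0.0
```

Call:
{"fn": "carry_out", "kwargs": {"deltas": "0 0 0 0 0 -0.18 0.1;0 0 0 0 0 -0.36 0.1;0 0 0 0 0 -0.48 0.1;0 0 0 0 0 -0.48 0.1;0 0 0 0 0 -0.48 0.1"}}

```text
time_s: 41.12
eef_pos: [0.4801, -0.2164, 0.1238]
eef_rot: [-0.0, -0.153, 0.988, 0.0]
wrist_force: [-0.3, -0.0, 1.2]
opening: 0.903
grasp_force: 0.0
```

```bash
python3 s.py
python3 - <<'E'
from h import *
delta(.4802,-.2161,.026,3.451)
E
```

```text
q [-0.649  0.199  1.82   0.     1.122 -2.527] tau [-0.02 -0.    0.01] -0.01 F [-0.3 -0.   1.2] [ 0.4801 -0.2164  0.1238] 0.903 41.125
delta [-0.2  0.3 97.8] [ 0.    -0.    -0.003] t 41.12
```

Call:
{"fn": "carry_out", "kwargs": {"deltas": "0 0 40 0 0 0 0.1;0 0 75 0 0 0 0.1;0 0 98 0 0 0 0.1;0 0 98 0 0 0 0.1;0 0 98 0 0 0 1;0 0 98 0 0 0 1;0 0 98 0 0 0 1;0 0 98 0 0 0 1;0 0 98 0 0 0 1"}}

```text
time_s: 42.25
eef_pos: [0.4808, -0.2165, 0.0278]
eef_rot: [0.001, -0.154, 0.988, -0.0]
wrist_force: [-2.9, 2.5, 7.3]
opening: 0.602
grasp_force: 61.8
```

Call:
{"fn": "carry_out", "kwargs": {"deltas": "0 0 0 0 0 0.12 1;0 0 0 0 0 0.24 1;0 0 0 0 0 0.36 1;0 0 0 0 0 0.48 1;0 0 0 0 0 0.6 1;0 0 0 0 0 0.72 1;0 0 0 0 0 0.84 1;0 0 0 0 0 0.84 1"}}

```text
time_s: 43.25
eef_pos: [0.4808, -0.2174, 0.0279]
eef_rot: [0.001, 0.263, 0.965, -0.001]
wrist_force: [-4.5, 0.2, 6.0]
opening: 0.598
grasp_force: 62.2
```

```bash
python3 s.py
```

```text
q [-6.490e-01  3.580e-01  1.857e+00 -1.000e-03  9.250e-01 -1.687e+00] tau [ 0.24  0.5  -0.13] 0.36 F [-4.5  0.2  6. ] [ 0.4808 -0.2174  0.0279] 0.598 43.25
```

Call:
{"fn": "carry_out", "kwargs": {"deltas": "0 0 0 0 0 0.08 1;0 0 0 0 0 0.16 1;0 0 0 0 0 0.24 1;0 0 0 0 0 0.24 1"}}

```text
time_s: 43.75
eef_pos: [0.4806, -0.2176, 0.0279]
eef_rot: [0.001, 0.376, 0.927, -0.001]
wrist_force: [-4.7, -0.8, 6.3]
opening: 0.599
grasp_force: 62.1
```

```bash
python3 s.py
```

```text
q [-6.500e-01  3.580e-01  1.857e+00 -1.000e-03  9.250e-01 -1.448e+00] tau [0.13 0.54 0.12] 0.5 F [-4.7 -0.8  6.3] [ 0.4806 -0.2176  0.0279] 0.599 43.75
```

Call:
{"fn": "carry_out", "kwargs": {"deltas": "0 0 0 0 0 0.08 1;0 0 0 0 0 0.15 1;0 0 0 0 0 0.15 1"}}

```text
time_s: 44.12
eef_pos: [0.4805, -0.2177, 0.0279]
eef_rot: [0.001, 0.444, 0.896, -0.001]
wrist_force: [-5.2, -2.2, 5.3]
opening: 0.597
grasp_force: 62.0
```

```bash
python3 s.py
```

```text
q [-0.65   0.357  1.857 -0.002  0.925 -1.299] tau [-0.03  0.59  0.37] 0.66 F [-5.2 -2.2  5.3] [ 0.4805 -0.2177  0.0279] 0.597 44.125
```

Call:
{"fn": "carry_out", "kwargs": {"deltas": "0 0 0 0 0 0.06 1;0 0 0 0 0 0.06 1;0 0 0 0 0 0.06 0.3;0 0 0 0 0 0.06 0.1;0 0 0 0 0 0.06 0.1;0 0 0 0 0 0.06 0.1;0 0 -50 0 0 0.06 0.1;0 0 -110 0 0 0.06 0.1;0 0 -170 0 0 0.06 0.1;0 0 -200 0 0 0.06 0.1;0 0 -200 0 0 0.06 0.1"}}

```text
time_s: 45.5
eef_pos: [0.4817, -0.2175, 0.229]
eef_rot: [0.003, 0.471, 0.882, -0.0]
wrist_force: [-0.6, 0.7, 0.0]
opening: 0.901
grasp_force: 0.0
```

Run:
```python
from h import *
delta(.35,-.12,.23,1.786);delta(.33,.22,.23,1.786)
```

```text
delta [154.2 -55.2  -2.1] [0.003 0.005 0.375] t 45.5
delta [447.8 117.4  -3.4] [0.003 0.005 0.375] t 45.5
```

Call:
{"fn": "carry_out", "kwargs": {"deltas": "50 -20 -2 0 0 0.1 0.1;100 -38 -2 0 0 0.2 0.1;154 -55 -2 0 0 0.3 0.1;205 -25 -2 0 0 0.375 0.1;255 5 -3 0 0 0.375 0.1;305 35 -3 0 0 0.375 0.1;355 65 -3 0 0 0.375 0.1;405 92 -3 0 0 0.375 0.1;448 117 -3 0 0 0.375 0.1;448 117 -3 0 0 0.375 0.1;448 117 -3 0 0 0.375 0.1"}}

```text
time_s: 46.88
eef_pos: [0.3273, 0.2205, 0.2275]
eef_rot: [-0.001, 0.627, 0.779, -0.001]
wrist_force: [0.2, -0.0, 0.2]
opening: 0.901
grasp_force: 0.0
```

Run:
```python
from h import *
im,K,X=cam("wrist");np.savez("wa.npz",im=im,K=K,X=X)
hsv=cv2.cvtColor(im,cv2.COLOR_BGR2HSV);m=cv2.inRange(hsv,(3,110,40),(18,255,255))
for k in cv2.findContours(m,0,2)[0]:
    if cv2.contourArea(k)>300:
        r=cv2.minAreaRect(k);b=cv2.boxPoints(r);q=np.array([ray(K,X,*p,.012)[:2] for p in b])
        e=[q[1]-q[0],q[2]-q[1]];L=max(e,key=np.linalg.norm)
        print(r,"c",q.mean(0).round(4),[round(np.linalg.norm(a),4) for a in e],"long-axis yaw",np.arctan2(-L[0],L[1]))
```

```text
((293.5000305175781, 141.50003051757812), (52.63022994995117, 37.593021392822266), 75.96376037597656) c [0.3353 0.2537] [np.float64(0.0353), np.float64(0.0502)] long-axis yaw -2.653357334640399
```

Run:
```python
from h import *
delta(.3353,.2537,.06,2.059);delta(.3353,.2537,.004,2.059)
```

```text
delta [ 31.3  15.  167.7] [-0.002  0.    -0.274] t 46.92
delta [ 31.4  15.1 223.7] [-0.002  0.    -0.274] t 46.92
```

Call:
{"fn": "carry_out", "kwargs": {"deltas": "31 15 50 0 0 -0.15 0.35;31 15 110 0 0 -0.274 0.35;31 15 168 0 0 -0.274 0.35;31 15 200 0 0 -0.274 0.35;31 15 222 0 0 -0.274 0.35;31 15 222 0 0 -0.274 0.35;31 15 222 0 0 -0.274 0.35"}}

```text
time_s: 47.8
eef_pos: [0.3371, 0.2538, 0.0075]
eef_rot: [0.0, 0.516, 0.857, 0.0]
wrist_force: [0.3, -0.4, -0.4]
opening: 0.654
grasp_force: 0.0
```

Call:
{"fn": "carry_out", "kwargs": {"deltas": "0 0 0 0 0 0 1;0 0 0 0 0 0 1;0 0 0 0 0 0 1;0 0 0 0 0 0 1;0 0 0 0 0 0 1"}}

```text
time_s: 48.42
eef_pos: [0.3373, 0.2546, 0.0084]
eef_rot: [0.001, 0.515, 0.857, 0.001]
wrist_force: [-1.4, -3.8, 9.2]
opening: 0.38
grasp_force: 58.6
```

Call:
{"fn": "carry_out", "kwargs": {"deltas": "0 0 0 0 0 0 0.4;0 0 0 0 0 0 0.4;0 0 5 0 0 0 0.4;0 0 5 0 0 0 0.4;0 0 5 0 0 0 1;0 0 5 0 0 0 1;0 0 5 0 0 0 1;0 0 5 0 0 0 1;0 0 -35 0 0 0 1;0 0 -90 0 0 0 1;0 0 -130 0 0 0 1;0 0 -130 0 0 0 1"}}

```text
time_s: 49.92
eef_pos: [0.3385, 0.2554, 0.1398]
eef_rot: [0.002, 0.515, 0.857, 0.003]
wrist_force: [0.4, -0.2, -1.1]
opening: 0.388
grasp_force: 60.0
```

```bash
python3 s.py
python3 - <<'E'
from h import *
# tray centre from corrected c1,c2: midpoint of chuck line minus 77 mm along fixture x
ex=np.array([np.cos(.32),np.sin(.32)]);mid=(np.array([.5085,-.3015])+[.4802,-.2163])/2;t=mid-.077*ex;print("tray",t)
delta(.34,.05,.14,2.059);delta(*t,.14,1.891);delta(*t,.0205,1.891)
E
```

```text
q [ 0.365 -0.062  2.062 -0.     1.134 -0.124] tau [0.01 0.01 0.03] -0.0 F [ 0.4 -0.2 -1.1] [0.3385 0.2554 0.1398] 0.388 49.925
tray [ 0.42125887 -0.28312163]
delta [-182.   -95.1   -0.7] [0.007 0.001 0.001] t 49.92
delta [-514.2 -179.9   -1. ] [0.007 0.    0.169] t 49.92
delta [-514.1 -180.8  118.5] [0.007 0.    0.169] t 49.92
```

Call:
{"fn": "carry_out", "kwargs": {"deltas": "-60 -32 -1 0 0 0 1;-120 -64 -1 0 0 0 1;-182 -95 -1 0 0 0.05 1;-235 -109 -1 0 0 0.1 1;-290 -123 -1 0 0 0.169 1;-345 -137 -1 0 0 0.169 1;-400 -151 -1 0 0 0.169 1;-455 -165 -1 0 0 0.169 1;-514 -180 -1 0 0 0.169 1;-514 -180 -1 0 0 0.169 1;-514 -180 -1 0 0 0.169 1;-514 -180 -1 0 0 0.169 1"}}

```text
time_s: 51.42
eef_pos: [0.4181, -0.2823, 0.137]
eef_rot: [-0.001, 0.585, 0.811, 0.0]
wrist_force: [-0.1, 0.8, -0.5]
opening: 0.39
grasp_force: 60.0
```

Call:
{"fn": "carry_out", "kwargs": {"deltas": "0 0 50 0 0 0 1;0 0 90 0 0 0 1;0 0 110 0 0 0 1;0 0 110 0 0 0 1"}}

```text
time_s: 51.92
eef_pos: [0.4176, -0.2816, 0.0264]
eef_rot: [-0.002, 0.585, 0.811, 0.0]
wrist_force: [-0.3, -0.3, -0.2]
opening: 0.389
grasp_force: 60.0
```

Run:
```python
from h import *
delta(.4213,-.2831,.018,1.891);o=sensors.get_obs();print(o["opening"],o["grasp_force"])
im,K,X=cam("wrist");np.savez("wb.npz",im=im,K=K,X=X);cv2.imwrite("pics/wb.png",im)
```

```text
delta [-2.6  3.   8.4] [-0.002 -0.004  0.001] t 51.92
0.3891999011184013 59.99473571777344
```

View pics/wb.png

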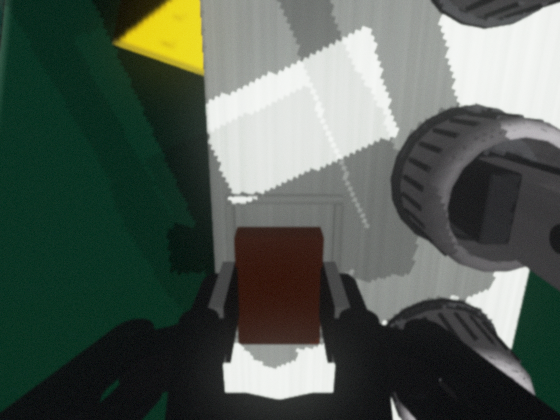

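The coupon is held, centred at u≈279.5, and the tray centre is at u≈285.5. I need +3 mm in tool y, which matches the computed delta.

Call:
{"fn": "carry_out", "kwargs": {"deltas": "-2 3 0 0 0 0 1;-2 3 5 0 0 0 1;-2 3 9 0 0 0 1;-2 3 10 0 0 0 1;-2 3 10 0 0 0 1"}}

```text
time_s: 52.6
eef_pos: [0.422, -0.2848, 0.0176]
eef_rot: [-0.0, 0.585, 0.811, 0.0]
wrist_force: [0.4, 0.8, -0.6]
opening: 0.383
grasp_force: 60.0
```

```bash
python3 s.py
```

```text
q [-0.827  0.345  1.903  0.     0.893 -1.147] tau [-0.01  0.02  0.  ] 0.0 F [ 0.4  0.8 -0.6] [ 0.422  -0.2848  0.0176] 0.383 52.6
```

Call:
{"fn": "carry_out", "kwargs": {"deltas": "1 0 1.5 0 0 0 1;1 0 1.5 0 0 0 1;1 0 1.5 0 0 0 0.45;1 0 1.5 0 0 0 0.45;1 0 1.5 0 0 0 0.45;1 0 -20 0 0 0 0.4;1 0 -70 0 0 0 0.4;1 0 -130 0 0 0 0.4;-40 0 -190 0 0 0 0.4;-100 0 -210 0 0 0 0.4;-100 0 -210 0 0 0 0.4;-100 0 -210 0 0 0 0.4"}}

```text
time_s: 54.1
eef_pos: [0.4532, -0.3796, 0.227]
eef_rot: [-0.001, 0.586, 0.811, 0.0]
wrist_force: [0.7, -0.1, -0.2]
opening: 0.6
grasp_force: 0.0
```

Run:
```python
from h import *
im,K,X=cam("wrist");np.savez("wc.npz",im=im,K=K,X=X)
a=np.clip((im/255.)**.7*255,0,255).astype(np.uint8);cv2.imwrite("pics/wc.png",cv2.resize(a,(784,588)))
hsv=cv2.cvtColor(im,cv2.COLOR_BGR2HSV);m=cv2.inRange(hsv,(3,110,30),(18,255,255))
for k in cv2.findContours(m,0,2)[0]:
    if cv2.contourArea(k)>300:
        r=cv2.minAreaRect(k);b=cv2.boxPoints(r);q=np.array([ray(K,X,*p,.024)[:2] for p in b]);print(r,q.mean(0).round(4),np.linalg.norm(q[1]-q[0]),np.linalg.norm(q[2]-q[1]))
```

```text
((479.0, 251.0), (304.0, 160.0), 90.0) [ 0.6833 -0.4101] 0.14332417504369432 0.3529943281509103
((278.5, 63.5), (57.0, 37.0), 90.0) [ 0.4227 -0.2842] 0.031559625641553145 0.046374490822778634
```

View pics/wc.png

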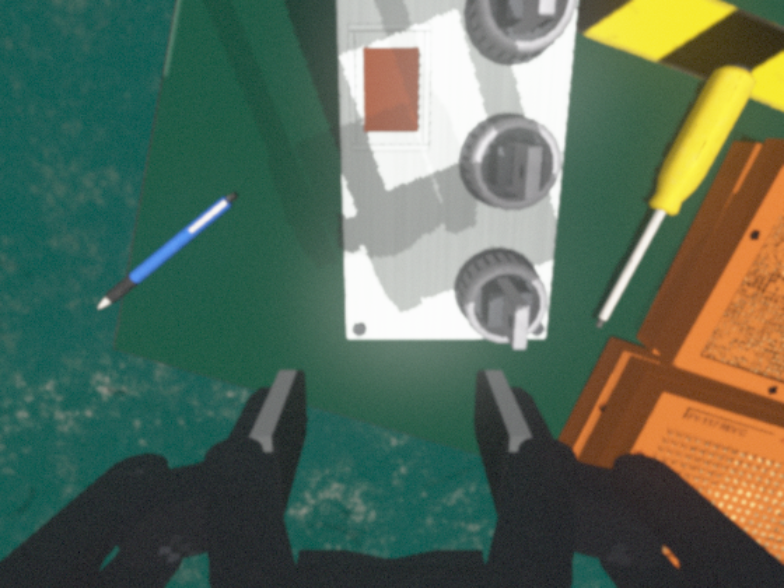

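Coupon is centred in the tray at (391,89). Blades stand in c0, c1 and c2. I'll check the blade tops numerically against the predicted upright positions.

Run:
```python
from h import *
d=np.load("wc.npz");im,K,X=d["im"],d["K"],d["X"]
ex=np.array([np.cos(.32),np.sin(.32)]);ey=np.array([-ex[1],ex[0]])
for n,c in dict(c0=(.5363,-.3866),c1=(.5083,-.3018),c2=(.4802,-.2163)).items():
    for z in(.088,.057):
        b=[proj(K,X,(*(np.array(c)+a*ex*.004+e*ey*.014),z))*1.4 for a,e in[(-1,-1),(1,-1),(1,1),(-1,1)]]
        print(n,z,np.round(b).astype(int).tolist())
g=cv2.cvtColor(im,cv2.COLOR_BGR2GRAY).astype(int)
for v in(118,122,126,134,235,240):print(v,g[v-1:v+2,340:400].mean(0).astype(int).tolist())
```

```text
c0 0.088 [[511, 348], [525, 348], [529, 304], [515, 304]]
c0 0.057 [[501, 329], [513, 329], [516, 288], [503, 288]]
c1 0.088 [[523, 196], [538, 196], [543, 142], [527, 142]]
c1 0.057 [[510, 189], [524, 189], [527, 140], [514, 141]]
c2 0.088 [[538, 9], [554, 9], [560, -58], [543, -58]]
c2 0.057 [[522, 22], [537, 21], [541, -38], [526, -38]]
118 [132, 132, 126, 109, 90, 79, 77, 73, 68, 62, 62, 60, 62, 65, 65, 68, 74, 76, 75, 76, 76, 75, 75, 75, 74, 73, 73, 77, 83, 84, 81, 77, 70, 73, 79, 89, 104, 121, 130, 131, 132, 130, 131, 131, 129, 120, 98, 81, 74, 77, 79, 81, 81, 88, 120, 176, 215, 217, 200, 182]
122 [125, 130, 122, 107, 90, 78, 76, 72, 66, 64, 59, 59, 59, 60, 62, 68, 73, 75, 76, 74, 74, 73, 71, 75, 70, 70, 73, 80, 83, 83, 76, 68, 61, 65, 77, 89, 107, 124, 129, 131, 129, 128, 127, 126, 123, 110, 90, 77, 77, 78, 79, 80, 83, 91, 137, 187, 208, 203, 195, 198]
126 [117, 125, 124, 115, 100, 82, 75, 71, 65, 62, 59, 58, 59, 59, 64, 69, 71, 72, 72, 73, 72, 70, 71, 71, 69, 70, 77, 79, 83, 82, 78, 71, 68, 71, 82, 96, 116, 129, 133, 132, 131, 129, 128, 126, 124, 110, 86, 74, 76, 79, 78, 82, 
[... 181 characters left out ...]
83, 90, 108, 128, 131, 131, 130, 129, 128, 124, 124, 114, 96, 88, 93, 105, 116, 121, 123, 135, 170, 211, 236, 245, 248, 245, 229]
235 [196, 198, 196, 191, 182, 166, 141, 119, 104, 94, 91, 90, 89, 89, 88, 87, 87, 87, 89, 88, 89, 89, 88, 87, 84, 87, 112, 157, 196, 210, 213, 212, 208, 206, 204, 196, 188, 195, 203, 203, 193, 172, 148, 121, 104, 96, 100, 123, 169, 191, 151, 86, 58, 53, 51, 51, 52, 53, 53, 54]
240 [242, 239, 234, 221, 198, 178, 173, 182, 186, 190, 193, 192, 188, 183, 179, 171, 163, 153, 140, 138, 140, 140, 116, 96, 88, 90, 123, 172, 202, 211, 212, 211, 210, 210, 208, 206, 211, 228, 236, 236, 228, 212, 198, 188, 194, 210, 226, 233, 225, 185, 117, 67, 58, 53, 53, 53, 53, 54, 52, 53]
```

Call:
{"fn": "carry_out", "kwargs": {"deltas": "50 0 0 0 0 0 0.4;90 0 0 0 0 0 0.4;90 0 0 0 0 0 0.4;90 0 0 0 0 0 0.4;90 0 0 0 0 0 0.4"}}

```text
time_s: 54.78
eef_pos: [0.4254, -0.2947, 0.2276]
eef_rot: [-0.0, 0.586, 0.811, -0.0]
wrist_force: [-0.7, -0.9, 0.6]
opening: 0.597
grasp_force: 0.0
```

Run:
```python
from h import *
im,K,X=cam("wrist")
ex=np.array([np.cos(.32),np.sin(.32)]);ey=np.array([-ex[1],ex[0]])
g=cv2.cvtColor(im,cv2.COLOR_BGR2GRAY).astype(int)
for n,c in dict(c1=(.5083,-.3018),c2=(.4802,-.2163)).items():
    b=np.array([proj(K,X,(*(np.array(c)+a*ex*.004+e*ey*.014),.088)) for a,e in[(-1,-1),(1,-1),(1,1),(-1,1)]]);print(n,b.round(1).tolist())
    u,v=b.mean(0).astype(int)
    print("u0",u-20)
    for w in(v-12,v,v+12):print(w,g[w-1:w+2,u-20:u+21].mean(0).astype(int).tolist())
    print("col v0",v-30,g[v-30:v+45,u-2:u+3].mean(1).astype(int).tolist())
```

```text
c1 [[364.8, 248.5], [374.4, 248.5], [377.1, 216.5], [367.2, 216.5]]
u0 350
220 [93, 94, 93, 92, 94, 91, 92, 90, 87, 81, 79, 79, 78, 78, 78, 79, 81, 101, 135, 163, 171, 173, 176, 176, 175, 171, 156, 122, 91, 76, 73, 72, 72, 83, 116, 158, 178, 178, 174, 176, 167]
232 [87, 88, 88, 85, 87, 87, 85, 84, 82, 81, 81, 78, 73, 70, 69, 81, 108, 153, 178, 183, 184, 182, 181, 181, 179, 168, 147, 137, 153, 173, 181, 180, 190, 211, 228, 236, 237, 236, 229, 191, 124]
244 [238, 237, 235, 230, 228, 228, 230, 231, 230, 229, 227, 218, 202, 164, 124, 119, 155, 178, 186, 187, 185, 185, 184, 183, 191, 216, 231, 236, 237, 237, 236, 237, 238, 239, 239, 238, 235, 226, 182, 115, 68]
col v0 202 [46, 48, 48, 48, 53, 59, 70, 73, 74, 76, 75, 74, 74, 74, 75, 82, 105, 140, 167, 183, 187, 187, 187, 187, 187, 187, 187, 184, 181, 182, 182, 181, 184, 184, 185, 187, 187, 188, 188, 186, 187, 186, 185, 185, 187, 187, 197, 221, 235, 240, 240, 240, 241, 240, 241, 240, 240, 241, 240, 240, 239, 233, 218, 198, 168, 128, 94, 74, 66, 64, 62, 61, 60, 58, 54]
c2 [[373.4, 138.9], [384.0, 138.9], [387.3, 100.2], [376.4, 100.2]]
u0 36
[... 231 characters left out ...]
, 61, 54, 54, 61, 68, 82, 96, 109, 109, 109, 109, 108, 107, 107, 101, 93, 74, 66, 65, 71, 69, 69, 71, 96, 147, 186, 195, 180, 166, 163, 147]
131 [59, 60, 60, 58, 61, 64, 69, 67, 66, 67, 68, 66, 67, 72, 82, 96, 109, 111, 111, 110, 108, 108, 108, 104, 90, 73, 65, 72, 80, 88, 99, 102, 105, 117, 153, 195, 223, 232, 225, 178, 108]
col v0 89 [154, 143, 124, 106, 91, 83, 82, 81, 82, 83, 78, 73, 72, 75, 88, 105, 112, 116, 118, 117, 117, 115, 117, 116, 115, 114, 112, 110, 111, 109, 108, 109, 108, 110, 110, 110, 110, 110, 110, 110, 110, 109, 109, 109, 108, 107, 107, 106, 107, 107, 105, 101, 99, 99, 101, 105, 118, 136, 145, 150, 149, 150, 150, 150, 149, 151, 151, 150, 149, 150, 151, 150, 150, 149, 151]
```

All three blade tops are where an upright, centred blade should be. Handing in.

```bash
python3 -c "
from bench import ctrl
print(ctrl.hand_in())"
```

```text
the job is handed in; nothing more can be done
None
```

I handed the job in at about 55 s, but the hand-in returned no pass or fail. The three blades present are clamped upright in chucks 0, 1 and 2, judging by image checks of their tops and rising sleeve torque. The coupon lies centred in the tray, and I didn't approach the dish, screwdriver or hex key.

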